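Fetch the second sample cell from the blocked drawer

ROBOT

A 6-joint arm with a two-finger parallel gripper is mounted at the origin on a cart in front of the work surface, level with it; the furniture and walls round the work are solid. World frame = base frame: x ahead of the robot, y to its left, z up, the work surface at z = 0. Lengths are in m, angles in rad, forces in N, time in s.
With the tool pointing down it reaches from about 0.225 to 0.725 m from the base axis. Payload 3.1 kg.
Tool frame: the origin (TCP) lies on the centre line of the jaws, within the pads' length; the fingertips stand 25 mm ahead of it and the grasp point (between the pads) lies 6 mm ahead of it (finger_overhang is the distance from the TCP to the fingertips, in m); z points along the fingers, y is the direction in which the jaws open and shut (so a half turn about z gives the same grasp; the last joint's range is limited). The gripper opens to 85 mm and grips with 20 to 120 N. Pads are 22 mm wide; open, the fingers measure 114 mm over their backs; the gripper's body (76 mm by 85 mm) begins 54 mm behind the grasp point. The pads swing forward as they close: fully open they stand 13 mm farther back than shut.
Start: joints at [1.116, 0.048, 0.099, 1.622, 0, 1.443], TCP at [0.169, 0.497, 0.256] pointing down, gripper open.
Joint ranges: [-2.91, 2.91], [-0.99, 1.94], [-1.21, 1.42], [-2.12, 2.29], [-1.49, 1.47], [-3.14, 3.14]. Speed limits (rad/s): [2.79, 2.79, 3.14, 3.14, 3.14, 3.14].

INTERFACE

Orientations are given as a rotation vector (axis times angle).
In Python, from rig import * gives the robot as it stands.
- The arm moves only by the shell command python3 -m handwheel 'ROWS' [FORCE]. ROWS is a JSON object of lists of equal length, an entry for each row: "xyz": the shift along the tool's x, y, z as a fraction of full scale, a list of three; "rotation": the turn, a rotation vector about the tool's x, y, z as a fraction of full scale, a list of three; "jaw": the closure, from -1 (fully open) to 1 (shut). In form: {"xyz": [[x, y, z], ...], "rotation": [[wx, wy, wz], ...], "jaw": [jaw, ...]}. A call has 1 to 8 rows; each row shifts and turns the commanded pose from where the row before left it, along the tool's axes as they then stand; what a row does not reach is not made up. Full scale, the value 1, is 0.025 m for a shift and 5 degrees for a turn. A row lasts 1/12 s, in which the tool goes at most 41.7 mm and 7.16 degrees, less where a joint would pass 70% of its speed; a pose out of reach is approached as far as the arm can. A call with a number of a shift or a turn outside -1 to 1 is refused whole. A call with a gripper value outside its range is refused whole. The fingers move at their own pace and stop on an object; FORCE is the grip in N (left out, the last holds). Time passes only in rows, so rows that do not move let the fingers close. It gives the time, the measured TCP pose, the force and the opening at its end, in the units of the state.
- sense(): the state, without advancing time (a new reading comes with each control period).
- capture(name): name is "scene" or "side" or "wrist"; returns the picture (480x640x3 uint8, red, green, blue); there is no depth.
- get_calibration(name): a dict with "fx", "fy", "cx", "cy" (pixels), "R" (3x3) and "t" (3): a world point X has camera coordinates R X + t. Camera axes: x right, y down, z forward; pixel columns grow to the right and rows downward; lengths in m; the calibration is good to about 2 mm. The wrist camera is an equidistant fisheye: a pixel r from the principal point sees the ray r / f radians off the axis. A picture is of the moment at which its call begins: read the wrist's pose just before it. get_calibration takes no time and is no camera call; for the wrist camera it gives the pose at the moment of the call.
- close_job(): hands the job in, once; it reports no verdict.
Trained networks look in the newest picture that a camera, given by its name, has taken for a name from the list of things; names that differ only in an ending like _2 or _b are one class to them, and where a whole thing is asked for, a point or a joint stands for the part that bears it (a point fixed in the world has none). Each returns a list of dicts, best first, with "p" (0 to 1); they miss things now and then, are a little off and sometimes report something else, mostly with a low value. They report only what shows in the picture. A call takes as long as a camera call. They do not tell look-alikes from the thing itself.
- trace(camera, query): "region" (480x640 bool, what is visible of it) and "box" ([left, top, right, bottom] in pixels, round what is visible of it).
The state is a dict: "clock": time; "q": joint angles; "qvel": joint speeds; "effort": joint torques, N m; "eef_pos": TCP position; "eef_rot": TCP orientation; "wrist_force": force on the tool from outside, world axes, zero at the start; "ft_torque": the same for the moment, N m; "finger_gap": finger opening in m.
Only numpy, scipy, OpenCV 4.12 (cv2) and the standard library are available. Lean on these libraries where they do the work, as an engineer would, in place of code of your own. Each camera call takes 0.05 s, during which the arm holds its last target.

TASK

Two white bottles stand in front of the small drawer box and block its drawer: stand them both in the grey spill tray, pull the drawer open, take out the glass sample cell (leave the brown dropper bottle in its well) and seat it upright in the empty well of the white cell stand, beside the cell that is already there. Then push the drawer fully shut and put each bottle back, upright, on the spot where it stood, within about a centimetre. Never tip anything over, and leave the other cell where it is.

Things in the scene. Friction and masses are not known exactly. Their poses are not given: they have to be found in the camera images.
- large_bottle: The larger white plastic screw-cap bottle, blue cap, 125 mm tall: round body 60 mm in diameter, cap about 30 mm in diameter from 108 to 125 mm above the underside. About 160 g. Origin: centre of its underside, z up. It stands before the drawer, left or right of the knob; that spot is where it must be put back.
- small_bottle: The smaller white plastic screw-cap bottle, red cap, 100 mm tall: round body 49 mm in diameter, cap about 30 mm in diameter from 83 to 100 mm above the underside. About 90 g. Origin: centre of its underside, z up. It stands before the drawer about 105 mm beside the larger one; that spot is where it must be put back.
- drawer (a joint): How far the drawer is out: 0 shut (as at the start), 0.11 m fully out at a stop. Slides level with 1 to 2 N of friction, stays where it is left. Its box is fixed: white, 200 mm wide, 88 mm high, white-framed clear roof whose front edge lies 43 mm behind point drawer_knob when shut. Drawer front 199 mm wide, top edge 84 mm above the bench; drawer side walls reach 40 mm above the bench.
- drawer_knob (a point): Grip point of the round steel knob at the middle of the drawer front, 56 mm above the bench and 35 mm before the drawer front; the head is 28 mm in diameter, 16 mm long. Can be pinched from above, fingers left and right of it. Moves with the drawer. Its x axis points level into the box (the drawer opens along -x), y left along the drawer front, z up.
- cell: Glass sample cell to fetch: upright, 24 mm in diameter, black cap 26 mm, 58 mm tall (cap from 44 mm up), 30 g. Origin: centre of underside, z up. Starts in one of two 38 mm wells, 84 mm apart left to right, in the drawer's grey insert, seen through the clear roof; well floor 9 mm, insert top 23 mm above the bench. Fully out, it stands 53 mm before the roof edge, 57 mm behind the drawer front.
- dropper: Brown screw-cap dropper bottle, 33 mm in diameter and 72 mm tall, that stands in the other well of the drawer's insert and stays there. Origin at the centre of its underside, z up.
- spill_tray: Low grey open tray, the side area for the bottles: 200 mm along its x axis, 130 mm along its y axis, rim 14 mm high and 4 mm thick, floor about 4 mm above the bench. Fixed. Origin at the centre of its underside, z up. It takes both bottles side by side along its x axis, about 100 mm apart.
- cell_stand_hole0 (a point): Centre of the mouth of the empty well in the white cell stand, 22 mm above the bench. The well is round, 38 mm in diameter with a 3 mm chamfer, 16 mm deep (floor 6 mm above the bench). The stand is a fixed block 120 x 62 x 22 mm with two such wells 60 mm apart; the other well lies along -x of this point and holds the other cell. z up.
- partner_cell: The other glass sample cell, of the same size as the one in the drawer (58 mm tall, 26 mm cap), already standing in the other well of the white cell stand, and staying there. Origin at the centre of its underside, z up.
Not all that is in view belongs to the job. Leave any pink look-alike of the small_bottle alone.

How it is judged:
On the way, in this order (a step that is already met when the one before it is completed fails the run):
1. both bottles stand upright and released in the spill tray (x of large_bottle in the frame of spill_tray between -0.068 and 0.068 m and y of large_bottle in the frame of spill_tray between -0.033 and 0.033 m and height (world z) of each of large_bottle, small_bottle below 0.01 m and angle between each of large_bottle, small_bottle's own z axis and vertical below 0.12 rad and linear speed of each of large_bottle, small_bottle below 0.03 m/s and x of small_bottle in the frame of spill_tray between -0.0735 and 0.0735 m and y of small_bottle in the frame of spill_tray between -0.0385 and 0.0385 m and contact force between the fingers and large_bottle below 0.2 N and contact force between the fingers and small_bottle below 0.2 N), for 0.2 s.
2. the drawer is pulled open while both bottles stand in the tray (value of joint drawer above 0.08 m and x of large_bottle in the frame of spill_tray between -0.068 and 0.068 m and y of large_bottle in the frame of spill_tray between -0.033 and 0.033 m and height (world z) of each of large_bottle, small_bottle below 0.01 m and angle between each of large_bottle, small_bottle's own z axis and vertical below 0.12 rad and linear speed of each of large_bottle, small_bottle below 0.03 m/s and x of small_bottle in the frame of spill_tray between -0.0735 and 0.0735 m and y of small_bottle in the frame of spill_tray between -0.0385 and 0.0385 m), for 0.2 s.
3. the sample cell stands released in the empty well of the cell stand while both bottles still stand in the tray (horizontal distance between cell and cell_stand_hole0 below 0.009 m and z of cell in the frame of cell_stand_hole0 below -0.012 m and angle between each of cell, large_bottle, small_bottle's own z axis and vertical below 0.12 rad and contact force between the fingers and cell below 0.2 N and x of large_bottle in the frame of spill_tray between -0.068 and 0.068 m and y of large_bottle in the frame of spill_tray between -0.033 and 0.033 m and height (world z) of each of large_bottle, small_bottle below 0.01 m and linear speed of each of large_bottle, small_bottle below 0.03 m/s and x of small_bottle in the frame of spill_tray between -0.0735 and 0.0735 m and y of small_bottle in the frame of spill_tray between -0.0385 and 0.0385 m), for 0.2 s.
At the end, for the whole second after the job is handed in: Cell upright on the floor of the formerly empty well, within 9 mm of its centre; drawer shut to within 6 mm; each bottle upright within 15 mm of where it stood; dropper bottle and other cell upright within 15 mm of their places; all released and at rest (horizontal distance between cell and cell_stand_hole0 below 0.009 m and z of cell in the frame of cell_stand_hole0 below -0.012 m and angle between each of cell, large_bottle, small_bottle, dropper, partner_cell's own z axis and vertical below 0.12 rad and value of joint drawer below 0.006 m and distance of each of large_bottle, small_bottle, dropper, partner_cell from where it was at the start of the episode below 0.015 m and linear speed of each of large_bottle, small_bottle, cell, dropper, partner_cell below 0.02 m/s and contact force between the fingers and large_bottle below 0.2 N and contact force between the fingers and small_bottle below 0.2 N and contact force between the fingers and cell below 0.2 N and contact force between the fingers and dropper below 0.2 N and contact force between the fingers and partner_cell below 0.2 N); the robot touches nothing.
It fails at once if the larger bottle is tipped over (angle between large_bottle's own z axis and vertical above 0.9 rad).
It fails at once if the smaller bottle is tipped over (angle between small_bottle's own z axis and vertical above 0.9 rad).
It fails at once if the sample cell is tipped over (angle between cell's own z axis and vertical above 0.9 rad).
It fails at once if the dropper bottle is tipped over (angle between dropper's own z axis and vertical above 0.9 rad).
It fails at once if the other cell is tipped over (angle between partner_cell's own z axis and vertical above 0.9 rad).
It also fails if it takes over 128 s, if anything falls off the work surface, if the arm or the gripper's body presses on something with over 40 N, if the wrist force passes 120 N, or if a joint passes its speed limit or range.

## Working session

There is one attempt and no reset: what is moved stays moved. The work goes in short steps, Python scripts to look and compute and a shell command to move; the robot and the scene stay as the last step left them, time stands still between calls to the robot, and variables do not carry over. Pictures are saved under pics/ and viewed, and the job is handed in when it is done.

```bash
ls; mkdir -p pics
python3 - <<'E'
from rig import *
import cv2
s=sense()
for k,v in s.items(): print(k,v)
for n in ["scene","side","wrist"]:
    im=capture(n); cv2.imwrite(f"pics/{n}0.png",im[:,:,::-1]); 
    c=get_calibration(n); print(n,c)
E
```

```text
pics
clock 0.0
q [1.11617856e+00 4.87173102e-02 9.75467574e-02 1.62198841e+00
 1.41028711e-06 1.44302667e+00]
qvel [-5.64405732e-04 -2.47716810e-04 -2.10804240e-03 -6.95499575e-04
 -1.20599427e-03  3.83685385e-05]
effort [-2.18248347e-04 -3.38789928e+01  3.20012641e+01  2.04888411e-02
 -1.02787208e-04  6.38110791e-06]
eef_pos [0.16830237 0.49669488 0.25510887]
eef_rot [-0.51101864 -3.09906144  0.00355358]
wrist_force [0.61457565 1.21395807 0.02115135]
ft_torque [-0.01528897  0.01752791 -0.01379013]
finger_gap 0.08552454136442134
scene {'fx': 463.06446909644825, 'fy': 463.06446909644825, 'cx': 320.45974317255786, 'cy': 232.90537052921107, 'R': array([[ 0.80502414, -0.59318039,  0.00855308],
       [-0.40090574, -0.55459606, -0.72917611],
       [ 0.43727648,  0.58357539, -0.68427264]]), 't': array([-0.43418107,  0.24741428,  0.84387881])}
side {'fx': 558.4827727074512, 'fy': 558.4827727074512, 'cx': 323.512640292873, 'cy': 242.23447778596866, 'R': array([[ 0.90366336, -0.42759559,  0.02354865],
       [-0.22878486, -0.52852668, -0.81750659],
       [ 0.36200831,  0.73336318, -0.5754376 ]]), 't': array([-0.48775581,  0.16727023,  1.16389198])}
wrist {'fx': 371.64829954431775, 'fy': 371.64829954431775, 'cx': 318.3535317157093, 'cy': 233.39564858101008, 'R': array([[ 0.32188262,  0.94677532, -0.00284309],
       [ 0.90561658, -0.30701097,  0.2925797 ],
       [ 0.27613438, -0.09675107, -0.95623691]]), 't': array([-0.52488488, -0.03691266,  0.38016211])}
```

View pics/scene0.png

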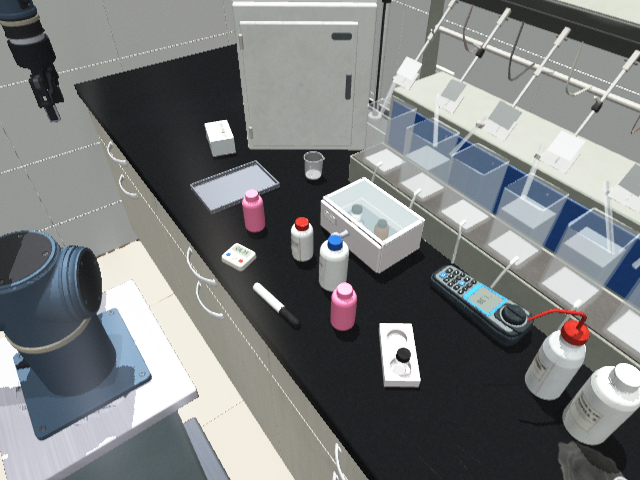

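View pics/side0.png

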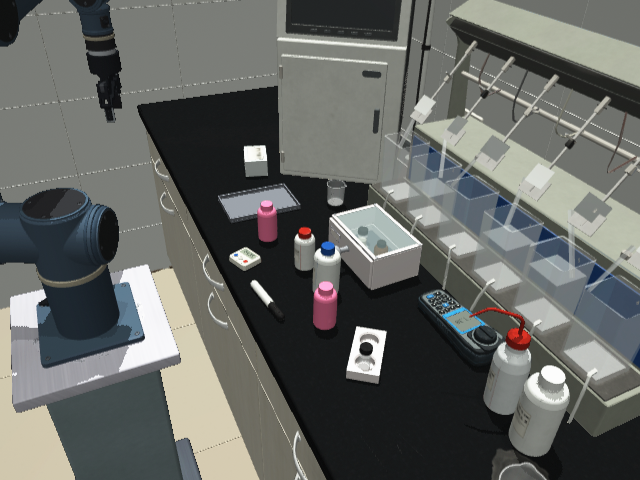

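View pics/wrist0.png

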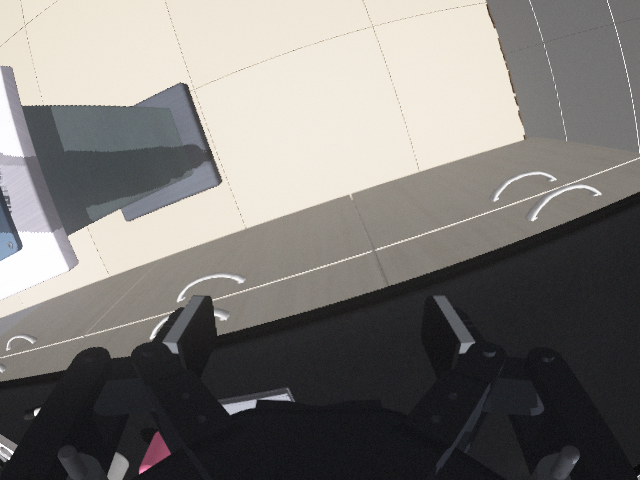

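Candidates:
- **Large bottle:** blue cap at scene (335,240). It isn't the white squeeze bottles at (565,350) and (600,405).
- **Small bottle:** red cap at (302,225). It isn't the pink look-alikes at (254,210) and (343,305), or the red-capped wash bottle at (575,330).
- **Tray:** (235,186).
- **Stand:** (400,353), with its empty well at the far end, about (397,337).
- **Drawer box:** (370,222).

Next I'll check close crops and the traces.

Run:
```python
from rig import *
import cv2,numpy as np
out={}
for n in ["scene","side"]:
    im=capture(n); cv2.imwrite(f"pics/{n}_raw.png",im[:,:,::-1])
    for q in ["large_bottle","small_bottle","drawer","drawer_knob","cell","dropper","spill_tray","cell_stand_hole0","partner_cell"]:
        for k,r in enumerate(trace(n,q)[:4]):
            print(n,q,round(r["p"],2),[int(b) for b in r["box"]],int(r["region"].sum()))
            out[f"{n}_{q}_{k}"]=r["region"]
np.savez_compressed("m0.npz",**out)
a=cv2.imread("pics/scene_raw.png")[130:400,180:440]; b=cv2.imread("pics/side_raw.png")[140:400,200:440]
cv2.imwrite("pics/crop_a.png",cv2.resize(a,None,fx=2.2,fy=2.2,interpolation=cv2.INTER_CUBIC))
cv2.imwrite("pics/crop_b.png",cv2.resize(b,None,fx=2.2,fy=2.2,interpolation=cv2.INTER_CUBIC))
```

```text
scene large_bottle 0.91 [314, 234, 350, 290] 1403
scene large_bottle 0.55 [316, 200, 383, 271] 1639
scene small_bottle 0.9 [292, 218, 313, 260] 845
scene small_bottle 0.73 [393, 349, 408, 374] 334
scene small_bottle 0.68 [240, 189, 263, 232] 795
scene small_bottle 0.68 [329, 280, 357, 327] 1056
scene drawer 0.84 [318, 200, 382, 271] 1587
scene drawer_knob 0.58 [318, 199, 378, 273] 1757
scene dropper 0.21 [318, 202, 380, 271] 1575
scene spill_tray 0.94 [188, 161, 280, 212] 2440
scene spill_tray 0.4 [292, 215, 312, 259] 821
scene cell_stand_hole0 0.64 [378, 324, 419, 387] 2003
scene partner_cell 0.94 [392, 349, 408, 371] 339
side large_bottle 0.67 [311, 240, 343, 294] 1088
side large_bottle 0.18 [327, 219, 373, 289] 1316
side small_bottle 0.84 [313, 281, 336, 329] 998
side small_bottle 0.64 [259, 202, 277, 244] 698
side small_bottle 0.57 [294, 229, 314, 271] 773
side small_bottle 0.28 [214, 185, 303, 226] 1870
side drawer 0.78 [325, 218, 372, 287] 1284
side drawer_knob 0.7 [327, 217, 375, 286] 1284
side spill_tray 0.76 [216, 188, 301, 222] 1858
side cell_stand_hole0 0.63 [346, 327, 387, 382] 1372
side partner_cell 0.88 [358, 344, 375, 368] 336
```

View pics/crop_a.png

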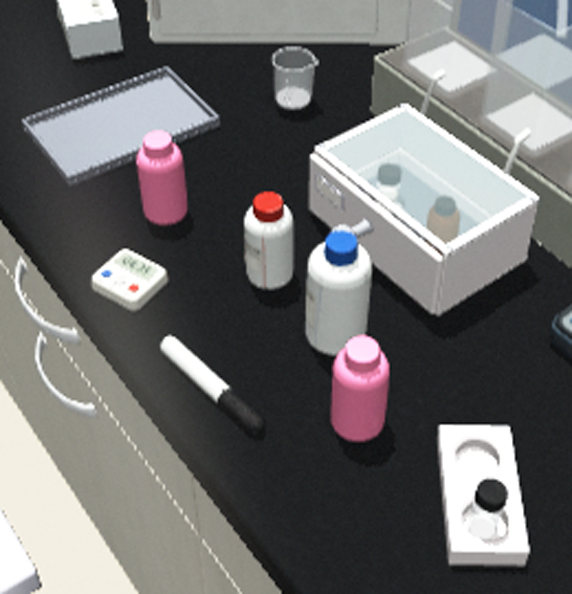

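View pics/crop_b.png

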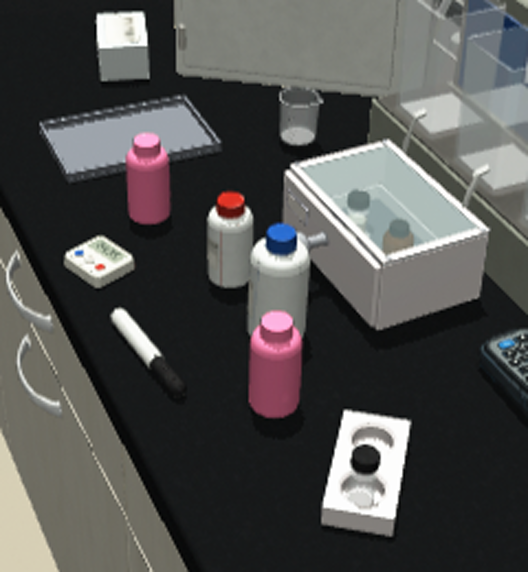

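The crops show the blue-capped large bottle in front of the drawer on the right and the red-capped small bottle on the left. The clear-glass cell with its dark cap is in the left (far) well, and the brown dropper is in the right one. The stand's far well is empty. Next I'll fit the poses.

```bash
cat > h.py <<'E'
import numpy as np,cv2
from scipy.optimize import minimize
S=8
def proj(c,X):
    X=np.atleast_2d(X); Y=X@np.array(c["R"]).T+np.array(c["t"])
    return np.c_[c["fx"]*Y[:,0]/Y[:,2]+c["cx"],c["fy"]*Y[:,1]/Y[:,2]+c["cy"]]
def ray(c,u,v,z):
    d=np.array([(u-c["cx"])/c["fx"],(v-c["cy"])/c["fy"],1.])
    R=np.array(c["R"]);o=-R.T@np.array(c["t"]);d=R.T@d
    return o+d*(z-o[2])/d[2]
def ringpts(x,y,prof,n=40):
    a=np.linspace(0,2*np.pi,n,endpoint=False)
    return np.concatenate([np.c_[x+r*np.cos(a),y+r*np.sin(a),0*a+z] for r,z in prof])
def boxpts(x,y,yaw,lx,ly,z0,z1):
    c,s=np.cos(yaw),np.sin(yaw)
    return np.array([[x+c*u-s*v,y+s*u+c*v,z] for u in(-lx/2,lx/2) for v in(-ly/2,ly/2) for z in(z0,z1)])
def hullmask(parts,c):
    m=np.zeros((960,1280),np.uint8)
    for p in parts:
        h=cv2.convexHull(((proj(c,p)+.5)*2*16).astype(np.int32))
        cv2.fillConvexPoly(m,h,1,shift=4)
    return m
def iou(parts,c,mask):
    m=hullmask(parts,c)>0; M=np.kron(mask,np.ones((2,2),bool))
    return (m&M).sum()/(m|M).sum()
E
python3 - <<'E'
from h import *; from rig import get_calibration
m=np.load("m0.npz"); C={n:get_calibration(n) for n in("scene","side")}
def fit(mod,x0,masks,step):
    f=lambda p:-sum(iou(mod(p),C[n],M) for n,M in masks)
    sx=np.vstack([x0]+[np.array(x0)+np.eye(len(x0))[i]*step[i] for i in range(len(x0))])
    r=minimize(f,x0,method="Nelder-Mead",options=dict(initial_simplex=sx,xatol=1e-4,fatol=1e-4)); return r.x,-r.fun/len(masks)
lb=lambda p:[ringpts(*p,[(.03,0),(.03,.095)]),ringpts(*p,[(.03,.095),(.015,.108)]),ringpts(*p,[(.015,.095),(.015,.125)])]
sb=lambda p:[ringpts(*p,[(.0245,0),(.0245,.072)]),ringpts(*p,[(.0245,.072),(.015,.083)]),ringpts(*p,[(.015,.07),(.015,.1)])]
tray=lambda p:[boxpts(*p,.2,.13,0,.014)]
stand=lambda p:[boxpts(*p,.12,.062,0,.022)]
def hull(M):
    p=np.argwhere(M)[:,::-1].astype(np.int32); o=np.zeros(M.shape,np.uint8); cv2.fillConvexPoly(o,cv2.convexHull(p),1); return o>0
k={"lb":(lb,[("scene",m["scene_large_bottle_0"])],(332,290)),"sb":(sb,[("scene",m["scene_small_bottle_0"]),("side",m["side_small_bottle_2"])],(302,258)),
"tray":(tray,[("scene",hull(m["scene_spill_tray_0"])),("side",hull(m["side_spill_tray_0"]))],(235,186)),
"stand":(stand,[("scene",hull(m["scene_cell_stand_hole0_0"])),("side",hull(m["side_cell_stand_hole0_0"]))],(398,356))}
for n,(mod,ms,px) in k.items():
    g=ray(C["scene"],*px,0)[:2]
    for sub in [ms]+([[a] for a in ms] if len(ms)>1 else []):
        best=None
        for y0 in ([None] if n in("lb","sb") else [0,.5,1,1.57,2.1,2.6]):
            x0=list(g)+([] if y0 is None else [y0])
            r=fit(mod,x0,sub,[.01,.01,.2])
            if best is None or r[1]>best[1]: best=r
        print(n,[s[0] for s in sub],np.round(best[0],4),round(best[1],3))
# caps
from scipy.optimize import least_squares
for n,hue,(z0,z1),px in [("lb","b",(.108,.125),{"scene":(336,241),"side":(328,248)}),("sb","r",(.083,.1),{"scene":(302,224),"side":(305,232)})]:
    cen={}
    for cam in C:
        im=cv2.cvtColor(cv2.imread(f"pics/{cam}_raw.png"),cv2.COLOR_BGR2HSV); h,s,v=cv2.split(im)
        mm=(s>120)&(v>50)&(((h>100)&(h<130)) if hue=="b" else ((h<6)|(h>174)))
        w=np.zeros_like(mm);u,vv=px[cam];w[vv-13:vv+13,u-13:u+13]=1;mm&=w; ys,xs=np.nonzero(mm); cen[cam]=np.array([xs.mean(),ys.mean()]); print(cam,mm.sum(),cen[cam])
    def res(p,cams=("scene","side")):
        o=[]
        for cam in cams:
            M=hullmask([ringpts(*p,[(.015,z0),(.015,z1)])],C[cam]); ys,xs=np.nonzero(M)
            o+=list((np.array([xs.mean(),ys.mean()])/2-.25)-cen[cam])
        return o
    for cams in (("scene","side"),("scene",),("side",)):
        r=least_squares(res,ray(C["scene"],*cen["scene"],z1)[:2],args=(cams,),diff_step=.003); print(n,cams,np.round(r.x,4),np.round(r.fun,2))
for nm,z in (("scene",.1),("side",.1)): pass
for q in ("drawer",):
  for cam in C: print(cam,cv2.boxPoints(cv2.minAreaRect(np.argwhere(m[cam+"_drawer_0"])[:,::-1].astype(np.int32))))
a=cv2.imread("pics/scene_raw.png")[170:275,310:430]; cv2.imwrite("pics/box_s.png",cv2.resize(a,None,fx=5.5,fy=5.5,interpolation=cv2.INTER_CUBIC))
a=cv2.imread("pics/side_raw.png")[195:295,320:430]; cv2.imwrite("pics/box_d.png",cv2.resize(a,None,fx=6,fy=6,interpolation=cv2.INTER_CUBIC))
E
```

```text
lb ['scene'] [ 0.4989 -0.0973] 0.93
sb ['scene', 'side'] [0.4907 0.0077] 0.926
sb ['scene'] [0.4923 0.0092] 0.945
sb ['side'] [0.4898 0.0061] 0.929
tray ['scene', 'side'] [ 0.4855  0.315  -0.0354] 0.946
tray ['scene'] [0.4868 0.3162 3.1022] 0.974
tray ['side'] [0.4841 0.3094 3.1018] 0.959
stand ['scene', 'side'] [ 0.4804 -0.3203  4.0713] 0.949
stand ['scene'] [ 0.4816 -0.32    4.0787] 0.946
stand ['side'] [ 0.4795 -0.3215  0.9231] 0.969
scene 195 [334.45128205 242.33333333]
side 173 [327.23121387 248.00578035]
lb ('scene', 'side') [ 0.4977 -0.1007] [-0.1   0.23  0.11 -0.17]
lb ('scene',) [ 0.4984 -0.1002] [-0.  0.]
lb ('side',) [ 0.4969 -0.1015] [-0.01  0.01]
scene 163 [301.3190184  223.42944785]
side 139 [304.18705036 232.25899281]
sb ('scene', 'side') [ 0.489  -0.0009] [1.09 2.79 0.65 2.04]
sb ('scene',) [ 0.4892 -0.0009] [1.13 2.77]
sb ('side',) [ 0.4886 -0.0009] [0.56 2.07]
scene [[309.77124 215.35309]
 [324.54883 197.77972]
 [390.9416  253.60999]
 [376.164   271.18335]]
side [[316.38507 230.04399]
 [332.65393 215.65228]
 [384.0174  273.71533]
 [367.74854 288.10706]]
```

View pics/box_s.png

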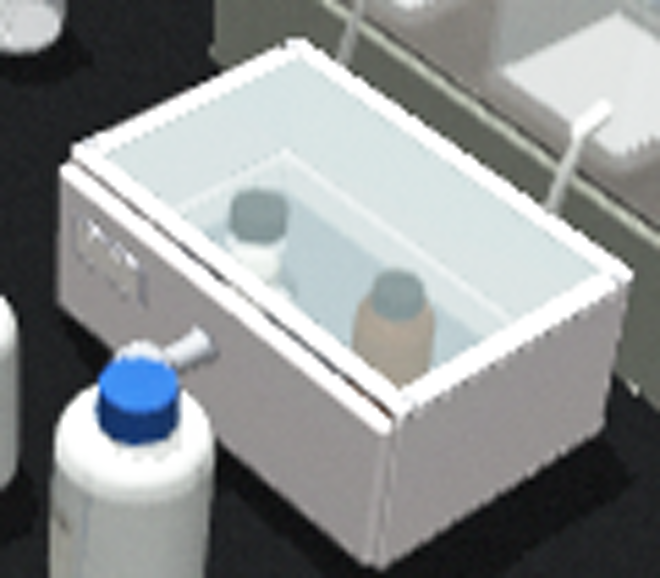

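View pics/box_d.png

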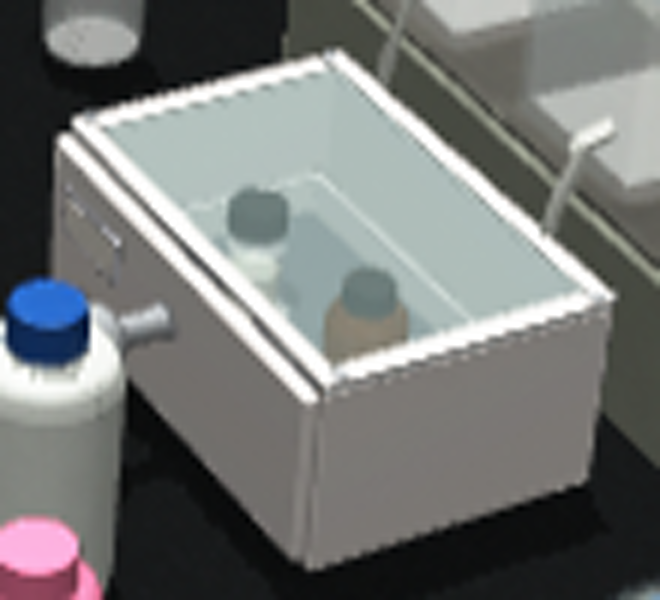

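Run:
```python
from h import *; from rig import get_calibration
from scipy.optimize import least_squares
C={n:get_calibration(n) for n in("scene","side")}
pk={"scene":[(364.2,177.6),(424.2,220),(381.8,244.9),(323.6,197.3),(321.3,200),(380.5,248.2),(378.2,273.3),(320.9,224.5)],
"side":[(375.3,203.7),(422,244.2),(374.7,259.7),(332.5,215.3),(330,218.3),(373,262),(371.7,290),(328.8,240)]}
def pts(p):
    x,y,a,D=p[:4]; zb=.003
    L=np.array([[.043+D,.1,.088],[.043+D,-.1,.088],[.043,-.1,.088],[.043,.1,.088],[.035,.0995,.084],[.035,-.0995,.084],[.035,-.0995,zb],[.035,.0995,zb]])
    c,s=np.cos(a),np.sin(a); return np.c_[x+c*L[:,0]-s*L[:,1],y+s*L[:,0]+c*L[:,1],L[:,2]]
def res(p,cams): return np.concatenate([(proj(C[k],pts(p))-pk[k]).ravel() for k in cams])
for cams in (["scene","side"],["scene"],["side"]):
    r=least_squares(res,[.55,-.05,0.2,.14],args=(cams,)); print(cams,np.round(r.x,4),np.round(r.fun.reshape(-1,2),1).tolist())
    p=r.x if len(cams)==2 else p
# knob px
x,y,a,D=p
print("knob px",{k:proj(C[k],[[x,y,.056]]).round(1).tolist() for k in C})
for w in(.042,-.042):
  X=[x+np.cos(a)*.04-np.sin(a)*w, y]
  # shut: cell at out pos 0.092 behind knob -> shut too in drawer frame: 35+57
  X=[x+np.cos(a)*.092-np.sin(a)*w, y+np.sin(a)*.092+np.cos(a)*w,.067]; print(w,np.round(X,4),[proj(C[k],[X]).round(1).tolist() for k in C])
# caps sb
for n,(z0,z1),px,hue in [("sb",(.083,.1),{"scene":(301.32,223.43),"side":(304.19,232.26)},0)]:
    def res2(p,cams):
        o=[]
        for cam in cams:
            M=hullmask([ringpts(*p,[(.015,z0),(.015,z1)])],C[cam]); ys,xs=np.nonzero(M); o+=list(np.array([xs.mean(),ys.mean()])/2-.25-px[cam])
        return o
    for cams in (("scene","side"),("scene",),("side",)):
        f=lambda q:res2(q-1,cams)
        r=least_squares(f,np.array([.489,.004])+1,diff_step=.002); print(cams,np.round(r.x-1,4),np.round(r.fun,2))
```

```text
['scene', 'side'] [ 0.5489 -0.0463  0.0336  0.1237] [[-0.8, -0.1], [0.5, 0.6], [2.2, 0.0], [0.2, -0.3], [-0.1, -0.2], [0.3, -0.3], [-1.0, 0.7], [-0.1, 1.2], [0.5, -0.5], [0.0, 0.3], [0.9, -1.2], [0.2, -1.0], [-0.1, -1.8], [-0.7, -1.2], [-2.1, -0.7], [0.1, 3.5]]
['scene'] [ 0.5488 -0.0451  0.0277  0.1247] [[-0.4, -0.4], [0.5, 0.5], [1.7, -0.1], [0.1, -0.6], [-0.2, -0.5], [-0.2, -0.5], [-1.5, 0.5], [-0.1, 0.8]]
['side'] [ 0.5487 -0.0481  0.0398  0.1228] [[0.1, -0.2], [0.0, 0.6], [1.5, -0.8], [0.2, -0.6], [-0.1, -1.4], [-0.2, -0.8], [-1.6, -0.4], [0.1, 4.0]]
knob px {'scene': [[336.7, 238.5]], 'side': [[336.2, 251.0]]}
0.042 [ 0.6394 -0.0013  0.067 ] [[[355.7, 208.4]], [[361.5, 228.6]]]
-0.042 [ 0.6422 -0.0852  0.067 ] [[[380.7, 227.7]], [[379.8, 246.8]]]
('scene', 'side') [0.4915 0.0078] [-0.17  0.21  0.1  -0.15]
('scene',) [0.4923 0.0079] [ 0.01 -0.01]
('side',) [0.4906 0.0074] [0.02 0.02]
```

```bash
cat >> h.py <<'E'
from scipy.spatial.transform import Rotation as Ro
def plan(s,tgt=None,yaw=None):
    """tgt = TCP xyz; yaw = world angle of tool y (mod pi). prints shift in tool axes (rows of full scale) and turn"""
    R=Ro.from_rotvec(s["eef_rot"]).as_matrix()
    ya=np.arctan2(R[1,1],R[0,1]); print("clock",round(s["clock"],2),"tcp",np.round(s["eef_pos"],4),"tooly yaw",round(ya,3),"tilt",np.round(R[:2,2],4),"gap",round(s["finger_gap"],4),"F",np.round(s["wrist_force"],1))
    if yaw is not None:
        d=(yaw-ya+np.pi/2)%np.pi-np.pi/2
        Rd=Ro.from_euler("z",ya+d).as_matrix()@np.array([[0,1,0],[1,0,0],[0,0,-1.]])
        w=Ro.from_matrix(R.T@Rd).as_rotvec(); print("turn units(5deg)",np.round(np.degrees(w)/5,2))
    else: Rd=R
    if tgt is not None:
        d=np.array(tgt)-s["eef_pos"]; print("world d",np.round(d,4),"units before turn",np.round(R.T@d/.025,2),"units after turn",np.round(Rd.T@d/.025,2))
E
python3 - <<'E'
from h import *; from rig import get_calibration,sense
C={n:get_calibration(n) for n in("scene","side")}
s=sense(); plan(s,[.498,-.0995,.2],np.pi/2)
for px in((254.5,194),(344.5,288)): print("pink",ray(C["scene"],*px,.1))
for px in((267.5,206),(325,287)): print("pink",ray(C["side"],*px,.1))
print("white box",ray(C["scene"],222,152,0),"beaker",ray(C["scene"],313,177,0))
p=ray(C["scene"],397,336,.022);print("hole",p,ray(C["side"],369,340.5,.022))
E
```

```text
clock 1.15 tcp [0.1685 0.4972 0.2563] tooly yaw 1.244 tilt [0.     0.0001] gap 0.0856 F [-0.3 -0.1  0.4]
turn units(5deg) [ 0.    0.   -3.75]
world d [ 0.3295 -0.5967 -0.0563] units before turn [-20.14 -18.37   2.25] units after turn [-13.18 -23.87   2.25]
pink [0.45730929 0.1446122  0.1       ]
pink [ 0.45004969 -0.19487436  0.1       ]
pink [0.44930413 0.13527212 0.1       ]
pink [ 0.44539321 -0.20088822  0.1       ]
white box [0.53792455 0.4866937  0.        ] beaker [0.68334997 0.23012183 0.        ]
hole [ 0.50066487 -0.29599439  0.022     ] [ 0.4963803  -0.30180673  0.022     ]
```

```bash
python3 -m handwheel '{"xyz":[[0,0,0],[0,0,0],[0,0,0],[0,0,0],[-0.55,-1,0],[-0.55,-1,0],[-0.55,-1,0],[-0.55,-1,0]],"rotation":[[0,0,-0.94],[0,0,-0.94],[0,0,-0.94],[0,0,-0.93],[0,0,0],[0,0,0],[0,0,0],[0,0,0]],"jaw":[-1,-1,-1,-1,-1,-1,-1,-1]}' 40
python3 -m handwheel '{"xyz":[[-0.55,-1,0],[-0.55,-1,0],[-0.55,-1,0],[-0.55,-1,0],[-0.55,-1,0],[-0.55,-1,0],[-0.55,-1,0],[-0.55,-1,0]],"rotation":[[0,0,0],[0,0,0],[0,0,0],[0,0,0],[0,0,0],[0,0,0],[0,0,0],[0,0,0]],"jaw":[-1,-1,-1,-1,-1,-1,-1,-1]}' 
python3 -m handwheel '{"xyz":[[-0.55,-1,0],[-0.55,-1,0],[-0.55,-1,0],[-0.55,-1,0],[-0.55,-1,0],[-0.55,-1,0],[0,0,0],[0,0,0]],"rotation":[[0,0,0],[0,0,0],[0,0,0],[0,0,0],[0,0,0],[0,0,0],[0,0,0],[0,0,0]],"jaw":[-1,-1,-1,-1,-1,-1,-1,-1]}'
python3 - <<'E'
from h import *; from rig import *
plan(sense(),[.498,-.0995,.2],np.pi/2)
im=capture("wrist"); cv2.imwrite("pics/w1.png",im[:,:,::-1])
E
```

```text
clock: 1.82
eef_pos: [0.2239, 0.3962, 0.2563]
eef_rot: [-0.002, 3.141, -0.0]
wrist_force: [1.0, -0.1, 0.8]
finger_gap: 0.0855
clock: 2.48
eef_pos: [0.3341, 0.196, 0.2565]
eef_rot: [-0.001, 3.141, 0.001]
wrist_force: [0.7, -0.0, 0.1]
finger_gap: 0.0856
clock: 3.15
eef_pos: [0.4165, 0.0463, 0.2561]
eef_rot: [-0.004, -3.141, -0.0]
wrist_force: [-0.4, -0.1, 0.7]
finger_gap: 0.0854
clock 3.15 tcp [0.4165 0.0463 0.2561] tooly yaw 1.568 tilt [-0.0007  0.0003] gap 0.0854 F [-0.4 -0.1  0.7]
turn units(5deg) [ 0.   -0.01 -0.03]
world d [ 0.0815 -0.1458 -0.0561] units before turn [-3.28 -5.82  2.24] units after turn [-3.26 -5.83  2.24]
```

View pics/w1.png

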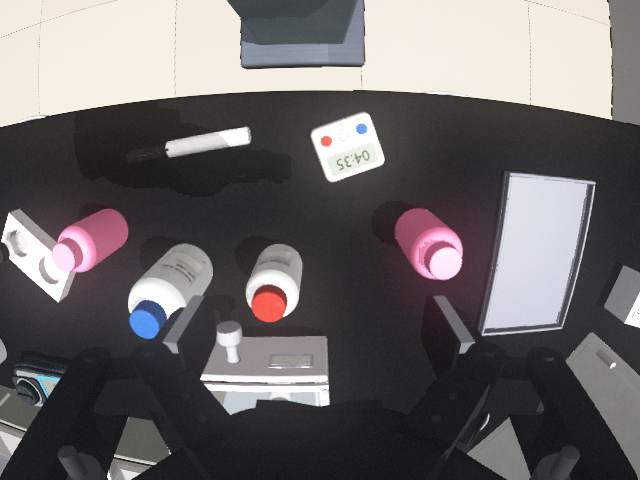

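The wrist view from above shows the blue cap at (148,320), the red cap at (269,302), the knob at (229,330), the tray at (540,255), and the pink bottles at (70,255) and (445,262). I'll cross-check positions from it.

```bash
cat >> h.py <<'E'
def fray(c,u,v,z):
    a=np.array([(u-c["cx"])/c["fx"],(v-c["cy"])/c["fy"]]);th=np.hypot(*a)
    d=np.r_[a/max(th,1e-9)*np.sin(th),np.cos(th)]
    R=np.array(c["R"]);o=-R.T@np.array(c["t"]);d=R.T@d
    return o+d*(z-o[2])/d[2]
def fproj(c,X):
    X=np.atleast_2d(X);Y=X@np.array(c["R"]).T+np.array(c["t"]);r=np.hypot(Y[:,0],Y[:,1]);th=np.arctan2(r,Y[:,2])
    return np.c_[c["cx"]+c["fx"]*th*Y[:,0]/r,c["cy"]+c["fy"]*th*Y[:,1]/r]
E
python3 - <<'E'
from h import *; from rig import *
c=get_calibration("wrist")
im=cv2.imread("pics/w1.png")
big=cv2.resize(im,None,fx=1.25,fy=1.25); 
def ring(x,y,z,r,col):
    p=fproj(c,ringpts(x,y,[(r,z)])); cv2.polylines(big,[np.int32(p*1.25*16)],True,col,1,cv2.LINE_AA,4)
ring(.498,-.0995,.125,.015,(0,255,0));ring(.4915,.0075,.1,.015,(0,255,0));ring(.498,-.0995,0,.03,(0,255,255));ring(.4915,.0075,0,.0245,(0,255,255))
ring(.549,-.046,.056,.014,(0,0,255))
b=boxpts(.4855,.315,-.0354,.2,.13,.014,.014)[[0,2,6,4]];cv2.polylines(big,[np.int32(fproj(c,b)*1.25*16)],True,(0,255,0),1,cv2.LINE_AA,4)
b=boxpts(.4804,-.3203,.925,.12,.062,.022,.022)[[0,2,6,4]];cv2.polylines(big,[np.int32(fproj(c,b)*1.25*16)],True,(0,255,0),1,cv2.LINE_AA,4)
x,y,a=.549,-.046,.0336
for u,z in((.035,.084),(.043,.088)):
    q=np.array([[x+np.cos(a)*u-np.sin(a)*v,y+np.sin(a)*u+np.cos(a)*v,z] for v in(-.1,.1)]);cv2.polylines(big,[np.int32(fproj(c,q)*1.25*16)],False,(255,0,255),1,cv2.LINE_AA,4)
cv2.imwrite("pics/w1o.png",big)
E
```

```text
(no output)
```

View pics/w1o.png

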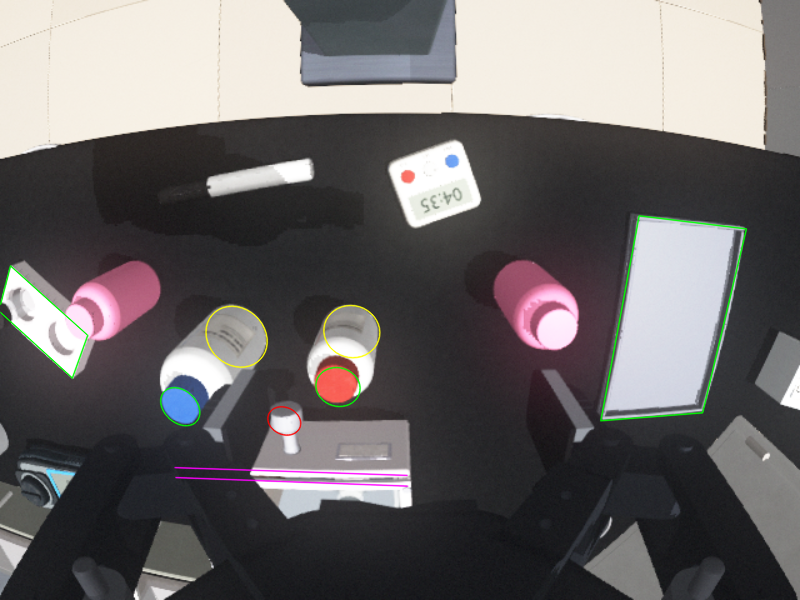

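```bash
python3 -m handwheel '{"xyz":[[-0.46,-0.83,0],[-0.46,-0.83,0],[-0.46,-0.83,0],[-0.46,-0.83,0],[-0.46,-0.83,0],[-0.46,-0.83,0],[-0.46,-0.83,0],[0,0,0]],"rotation":[[0,0,0],[0,0,0],[0,0,0],[0,0,0],[0,0,0],[0,0,0],[0,0,0],[0,0,0]],"jaw":[-1,-1,-1,-1,-1,-1,-1,-1]}'
python3 -m handwheel '{"xyz":[[0,0,0.5],[0,0,0.7],[0,0,0.7],[0,0,0.7],[0,0,0],[0,0,0]],"rotation":[[0,0,0],[0,0,0],[0,0,0],[0,0,0],[0,0,0],[0,0,0]],"jaw":[-1,-1,-1,-1,-1,-1]}'
python3 - <<'E'
from h import *; from rig import *
s=sense();plan(s,[.498,-.0995,.086],np.pi/2)
im=capture("wrist"); cv2.imwrite("pics/w2.png",im[:,:,::-1]); c=get_calibration("wrist")
h,ss,v=cv2.split(cv2.cvtColor(im,cv2.COLOR_RGB2HSV)); mm=(ss>120)&(v>50)&(h>100)&(h<130); n,l,st,ce=cv2.connectedComponentsWithStats(mm.astype(np.uint8)); i=1+st[1:,4].argmax(); print(st[i],ce[i],fray(c,*ce[i],.12))
E
```

```text
clock: 3.87
eef_pos: [0.4982, -0.0996, 0.2557]
eef_rot: [0.001, 3.141, -0.002]
wrist_force: [-1.1, -0.0, -0.6]
finger_gap: 0.0852
clock: 4.37
eef_pos: [0.4957, -0.0962, 0.1905]
eef_rot: [0.004, -3.139, -0.002]
wrist_force: [-0.5, -0.5, -0.6]
finger_gap: 0.0854
clock 4.37 tcp [ 0.4957 -0.0962  0.1905] tooly yaw 1.573 tilt [-0.0026  0.0013] gap 0.0854 F [-0.5 -0.5 -0.6]
turn units(5deg) [ 0.01 -0.03  0.03]
world d [ 0.0023 -0.0033 -0.1045] units before turn [-0.1  -0.14  4.18] units after turn [-0.09 -0.13  4.18]
[ 281  235   54   60 2508] [307.56977671 264.93141946] [ 0.49760437 -0.10145257  0.12      ]
```

View pics/w2.png

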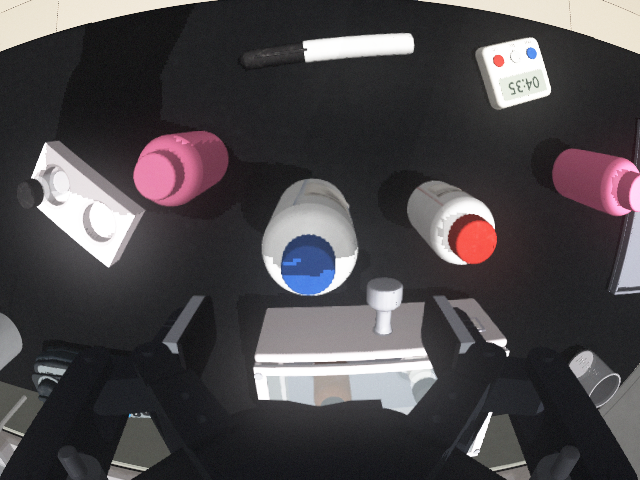

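The blue cap at (308,265) is centred between the fingers in y, so I'm descending.

```bash
python3 -m handwheel '{"xyz":[[-0.05,-0.1,0.6],[-0.05,-0.06,0.7],[0,0,0.7],[0,0,0.7],[0,0,0.7],[0,0,0.5],[0,0,0.28],[0,0,0]],"rotation":[[0,0,0],[0,0,0],[0,0,0],[0,0,0],[0,0,0],[0,0,0],[0,0,0],[0,0,0]],"jaw":[-1,-1,-1,-1,-1,-1,-1,-1]}'
```

```text
clock: 5.08
eef_pos: [0.499, -0.1014, 0.0865]
eef_rot: [0.002, -3.141, -0.001]
wrist_force: [-0.3, -0.1, -0.4]
finger_gap: 0.0855
```

```bash
python3 -m handwheel '{"xyz":[[0,0,0],[0,0,0],[0,0,0],[0,0,0],[0,0,0],[0,0,0],[0,0,0],[0,0,0]],"rotation":[[0,0,0],[0,0,0],[0,0,0],[0,0,0],[0,0,0],[0,0,0],[0,0,0],[0,0,0]],"jaw":[1,1,1,1,1,1,1,1]}' 40
```

```text
clock: 5.75
eef_pos: [0.501, -0.1022, 0.089]
eef_rot: [-0.001, 3.137, -0.001]
wrist_force: [0.3, 1.3, 5.4]
finger_gap: 0.0579
```

```bash
python3 -m handwheel '{"xyz":[[0,0,-0.3],[0,0,-0.6],[0,0,-0.8],[0,0,-0.9],[0,0,-0.9],[0,0,-0.9],[0,0,-0.8],[0,0,-0.4]],"rotation":[[0,0,0],[0,0,0],[0,0,0],[0,0,0],[0,0,0],[0,0,0],[0,0,0],[0,0,0]],"jaw":[1,1,1,1,1,1,1,1]}'
python3 -m handwheel '{"xyz":[[0,0.3,0],[0,0.6,0],[0,0.8,0],[-0.1,0.9,0],[-0.1,0.9,0],[-0.1,0.9,0],[-0.1,0.9,0],[-0.1,0.9,0]],"rotation":[[0,0,0],[0,0,0],[0,0,0],[0,0,0],[0,0,0],[0,0,0],[0,0,0],[0,0,0]],"jaw":[1,1,1,1,1,1,1,1]}'
python3 -m handwheel '{"xyz":[[-0.1,0.9,0],[-0.1,0.9,0],[-0.1,0.9,0],[-0.1,0.9,0],[-0.1,0.9,0],[-0.1,0.9,0],[-0.1,0.9,0],[-0.1,0.9,0]],"rotation":[[0,0,0],[0,0,0],[0,0,0],[0,0,0],[0,0,0],[0,0,0],[0,0,0],[0,0,0]],"jaw":[1,1,1,1,1,1,1,1]}'
python3 -m handwheel '{"xyz":[[-0.1,0.9,0],[-0.1,0.9,0],[0,0.6,0],[0,0.3,0],[0,0,0],[0,0,0]],"rotation":[[0,0,0],[0,0,0],[0,0,0],[0,0,0],[0,0,0],[0,0,0]],"jaw":[1,1,1,1,1,1]}'
python3 - <<'E'
from h import *; from rig import *
s=sense();plan(s,[.5355,.313,.094],np.pi/2)
im=capture("scene"); cv2.imwrite("pics/s3.png",im[:,:,::-1])
E
```

```text
clock: 6.42
eef_pos: [0.4997, -0.1022, 0.2293]
eef_rot: [-0.0, 3.139, -0.002]
wrist_force: [-0.2, -0.3, -2.4]
finger_gap: 0.0577
clock: 7.08
eef_pos: [0.5104, 0.0547, 0.2244]
eef_rot: [0.001, -3.137, -0.0]
wrist_force: [0.2, -0.3, -1.9]
finger_gap: 0.0575
clock: 7.75
eef_pos: [0.5302, 0.2344, 0.2241]
eef_rot: [0.001, -3.137, 0.002]
wrist_force: [1.1, 0.0, -2.3]
finger_gap: 0.0571
clock: 8.25
eef_pos: [0.5361, 0.3002, 0.2259]
eef_rot: [0.001, -3.14, 0.003]
wrist_force: [-1.1, -0.3, -2.2]
finger_gap: 0.0578
clock 8.25 tcp [0.5361 0.3002 0.2259] tooly yaw 1.572 tilt [-0.0016 -0.0017] gap 0.0578 F [-1.1 -0.3 -2.2]
turn units(5deg) [-0.02 -0.02  0.01]
world d [-0.0006  0.0128 -0.1319] units before turn [0.01 0.52 5.28] units after turn [0.02 0.51 5.28]
```

View pics/s3.png

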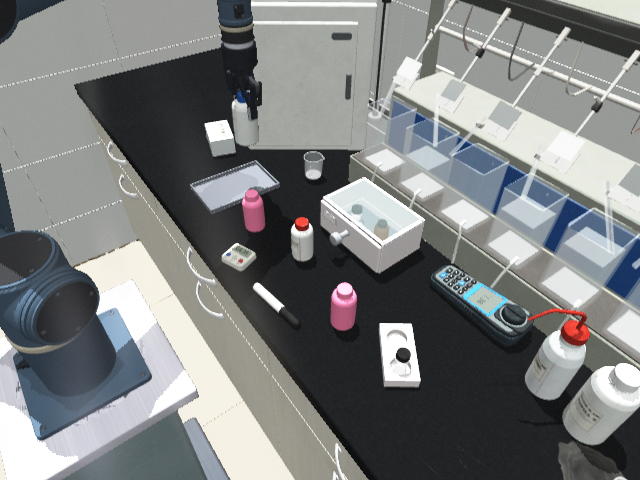

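The bottle is held at scene (245,120), above the far end of the tray. Lowering it.

```bash
python3 -m handwheel '{"xyz":[[0,0.26,0.4],[0,0.26,0.8],[0,0,0.8],[0,0,0.8],[0,0,0.8],[0,0,0.6],[0,0,0.5],[0,0,0.3]],"rotation":[[0,0,0],[0,0,0],[0,0,0],[0,0,0],[0,0,0],[0,0,0],[0,0,0],[0,0,0]],"jaw":[1,1,1,1,1,1,1,1]}'
python3 -m handwheel '{"xyz":[[0,0,0],[0,0,0]],"rotation":[[0,0,0],[0,0,0]],"jaw":[1,1]}'
```

```text
clock: 8.97
eef_pos: [0.5356, 0.3125, 0.0993]
eef_rot: [-0.001, -3.139, 0.002]
wrist_force: [-0.5, 0.3, -2.0]
finger_gap: 0.0576
clock: 9.13
eef_pos: [0.5366, 0.3133, 0.1018]
eef_rot: [-0.0, -3.141, 0.0]
wrist_force: [-0.2, 0.4, -2.6]
finger_gap: 0.0578
```

```bash
python3 -m handwheel '{"xyz":[[0,0,0.1],[0,0,0.1],[0,0,0]],"rotation":[[0,0,0],[0,0,0],[0,0,0]],"jaw":[1,1,1]}'
python3 -m handwheel '{"xyz":[[0,0,0.08],[0,0,0]],"rotation":[[0,0,0],[0,0,0]],"jaw":[1,1]}'
```

```text
clock: 9.38
eef_pos: [0.5371, 0.3138, 0.0975]
eef_rot: [-0.001, 3.14, 0.001]
wrist_force: [-1.0, -0.2, -2.2]
finger_gap: 0.0574
clock: 9.55
eef_pos: [0.5367, 0.3137, 0.0948]
eef_rot: [-0.001, 3.141, 0.0]
wrist_force: [-0.5, -0.1, -3.0]
finger_gap: 0.0576
```

```bash
python3 -m handwheel '{"xyz":[[0,0,0.08],[0,0,0]],"rotation":[[0,0,0],[0,0,0]],"jaw":[1,1]}'
python3 -m handwheel '{"xyz":[[0,0,0.08],[0,0,0]],"rotation":[[0,0,0],[0,0,0]],"jaw":[1,1]}'
```

```text
clock: 9.72
eef_pos: [0.5369, 0.3138, 0.0931]
eef_rot: [-0.001, 3.141, 0.001]
wrist_force: [-0.7, -0.2, -2.2]
finger_gap: 0.0574
clock: 9.88
eef_pos: [0.5371, 0.3138, 0.0931]
eef_rot: [-0.001, 3.14, 0.001]
wrist_force: [-2.1, 0.1, 4.8]
finger_gap: 0.0577
```

Contact, so the bottle is standing. Releasing and lifting.

```bash
python3 -m handwheel '{"xyz":[[0,0,0],[0,0,0],[0,0,0],[0,0,0],[0,0,-0.3],[0,0,-0.6],[0,0,-0.9],[0,0,-0.9]],"rotation":[[0,0,0],[0,0,0],[0,0,0],[0,0,0],[0,0,0],[0,0,0],[0,0,0],[0,0,0]],"jaw":[-1,-1,-1,-1,-1,-1,-1,-1]}'
python3 -m handwheel '{"xyz":[[0,0,-0.9],[0,0,-0.9],[0,0,-0.6],[0,0,-0.3],[0,0,0],[0,0,0]],"rotation":[[0,0,0],[0,0,0],[0,0,0],[0,0,0],[0,0,0],[0,0,0]],"jaw":[-1,-1,-1,-1,-1,-1]}'
python3 - <<'E'
from h import *; from rig import *
s=sense();plan(s,[.4915,.0075,.25],np.pi/2)
im=capture("wrist"); cv2.imwrite("pics/w4.png",im[:,:,::-1]);c=get_calibration("wrist")
h,ss,v=cv2.split(cv2.cvtColor(im,cv2.COLOR_RGB2HSV)); mm=(ss>120)&(v>50)&(h>100)&(h<130); n,l,st,ce=cv2.connectedComponentsWithStats(mm.astype(np.uint8)); i=1+st[1:,4].argmax(); print(st[i],ce[i],fray(c,*ce[i],.124))
E
```

```text
clock: 10.55
eef_pos: [0.5359, 0.3133, 0.1584]
eef_rot: [0.001, -3.14, 0.001]
wrist_force: [0.0, 0.3, 0.5]
finger_gap: 0.0857
clock: 11.05
eef_pos: [0.5368, 0.3137, 0.2258]
eef_rot: [-0.001, 3.141, 0.0]
wrist_force: [0.5, 0.4, -1.2]
finger_gap: 0.0855
clock 11.05 tcp [0.5368 0.3137 0.2258] tooly yaw 1.571 tilt [0.0003 0.0002] gap 0.0855 F [ 0.5  0.4 -1.2]
turn units(5deg) [0. 0. 0.]
world d [-0.0453 -0.3062  0.0242] units before turn [  1.82 -12.25  -0.97] units after turn [  1.81 -12.25  -0.97]
[ 297  219   46   47 1659] [318.69198312 242.55153707] [0.53374308 0.31472103 0.124     ]
```

View pics/w4.png

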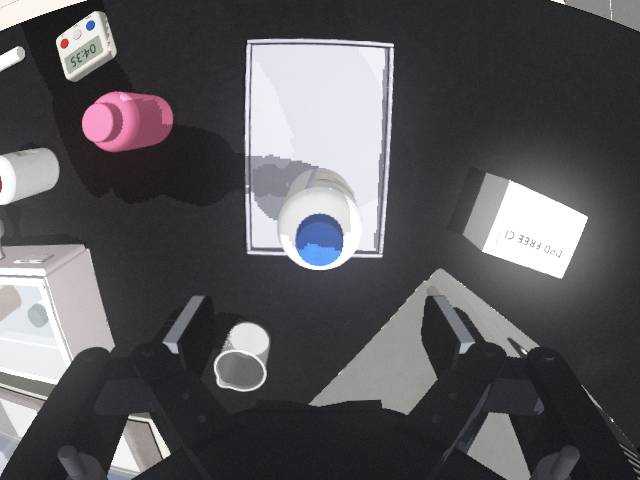

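The large bottle stands in the tray at its far end, blue cap at (319,242). Moving to the small bottle.

```bash
python3 -m handwheel '{"xyz":[[0.1,-0.4,0],[0.15,-0.8,0],[0.15,-1,0],[0.15,-1,0],[0.15,-1,0],[0.15,-1,0],[0.15,-1,0],[0.15,-1,0]],"rotation":[[0,0,0],[0,0,0],[0,0,0],[0,0,0],[0,0,0],[0,0,0],[0,0,0],[0,0,0]],"jaw":[-1,-1,-1,-1,-1,-1,-1,-1]}'
python3 -m handwheel '{"xyz":[[0.15,-1,0],[0.15,-1,0],[0.15,-1,0],[0.15,-1,0],[0.06,-0.6,0],[0,-0.4,0],[0,0,0.4],[0,0,0.4]],"rotation":[[0,0,0],[0,0,0],[0,0,0],[0,0,0],[0,0,0],[0,0,0],[0,0,0],[0,0,0]],"jaw":[-1,-1,-1,-1,-1,-1,-1,-1]}'
python3 -m handwheel '{"xyz":[[0,0,0.4],[0,0,0.4],[0,0,0],[0,0,0]],"rotation":[[0,0,0],[0,0,0],[0,0,0],[0,0,0]],"jaw":[-1,-1,-1,-1]}'
python3 - <<'E'
from h import *; from rig import *
s=sense()
im=capture("wrist"); cv2.imwrite("pics/w5.png",im[:,:,::-1]);c=get_calibration("wrist")
h,ss,v=cv2.split(cv2.cvtColor(im,cv2.COLOR_RGB2HSV)); mm=(ss>150)&(v>50)&((h<6)|(h>176)); n,l,st,ce=cv2.connectedComponentsWithStats(mm.astype(np.uint8)); i=1+st[1:,4].argmax(); print(st[i],ce[i],fray(c,*ce[i],.095))
plan(s,[.4915,.0075,.064],np.pi/2)
E
```

```text
clock: 11.77
eef_pos: [0.5063, 0.1317, 0.224]
eef_rot: [0.001, -3.138, 0.001]
wrist_force: [1.0, -0.1, 0.7]
finger_gap: 0.0854
clock: 12.43
eef_pos: [0.4915, 0.0084, 0.2049]
eef_rot: [0.001, 3.141, 0.001]
wrist_force: [-0.3, -0.4, -0.0]
finger_gap: 0.0855
clock: 12.77
eef_pos: [0.4906, 0.0095, 0.1842]
eef_rot: [0.003, -3.139, -0.001]
wrist_force: [-0.5, -0.7, 0.6]
finger_gap: 0.0858
[ 284  224   50   54 2053] [308.54895275 250.66780321] [0.49029554 0.00462534 0.095     ]
clock 12.77 tcp [0.4906 0.0095 0.1842] tooly yaw 1.573 tilt [-0.0031  0.0005] gap 0.0858 F [-0.5 -0.7  0.6]
turn units(5deg) [ 0.01 -0.04  0.02]
world d [ 0.0009 -0.002  -0.1202] units before turn [-0.05 -0.08  4.81] units after turn [-0.04 -0.08  4.81]
```

View pics/w5.png

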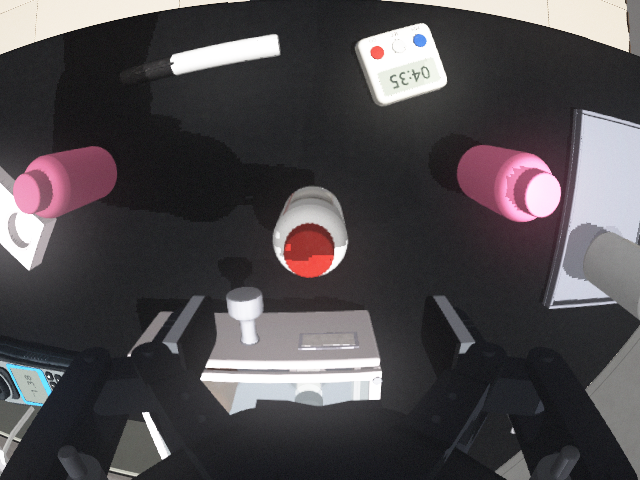

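```bash
python3 -m handwheel '{"xyz":[[0,-0.1,0.6],[0,-0.04,0.8],[0,0,0.8],[0,0,0.8],[0,0,0.8],[0,0,0.6],[0,0,0.4],[0,0,0]],"rotation":[[0,0,0],[0,0,0],[0,0,0],[0,0,0],[0,0,0],[0,0,0],[0,0,0],[0,0,0]],"jaw":[-1,-1,-1,-1,-1,-1,-1,-1]}'
python3 -m handwheel '{"xyz":[[0,0,0],[0,0,0],[0,0,0],[0,0,0],[0,0,0],[0,0,0],[0,0,0],[0,0,0]],"rotation":[[0,0,0],[0,0,0],[0,0,0],[0,0,0],[0,0,0],[0,0,0],[0,0,0],[0,0,0]],"jaw":[1,1,1,1,1,1,1,1]}' 35
```

```text
clock: 13.48
eef_pos: [0.4901, 0.0055, 0.0638]
eef_rot: [0.001, -3.138, -0.001]
wrist_force: [0.1, 0.0, -0.8]
finger_gap: 0.0855
clock: 14.15
eef_pos: [0.4931, 0.0048, 0.0677]
eef_rot: [-0.001, 3.138, -0.001]
wrist_force: [0.3, -0.2, 5.6]
finger_gap: 0.0475
```

```bash
python3 -m handwheel '{"xyz":[[0,0,-0.3],[0,0,-0.7],[0,0,-0.9],[0,0,-1],[0,0,-1],[0,0,-1],[0,0,-0.8],[0,0,-0.4]],"rotation":[[0,0,0],[0,0,0],[0,0,0],[0,0,0],[0,0,0],[0,0,0],[0,0,0],[0,0,0]],"jaw":[1,1,1,1,1,1,1,1]}'
python3 -m handwheel '{"xyz":[[0,0.3,0],[0.2,0.6,0],[0.2,0.9,0],[0.2,0.9,0],[0.2,0.9,0],[0.2,0.9,0],[0.2,0.9,0],[0.2,0.9,0]],"rotation":[[0,0,0],[0,0,0],[0,0,0],[0,0,0],[0,0,0],[0,0,0],[0,0,0],[0,0,0]],"jaw":[1,1,1,1,1,1,1,1]}'
python3 -m handwheel '{"xyz":[[0.2,0.9,0],[0.2,0.9,0],[0.2,0.9,0],[0.2,0.9,0],[0.1,0.9,0],[0,0.7,0],[0,0.4,0],[0,0,0]],"rotation":[[0,0,0],[0,0,0],[0,0,0],[0,0,0],[0,0,0],[0,0,0],[0,0,0],[0,0,0]],"jaw":[1,1,1,1,1,1,1,1]}'
python3 - <<'E'
from h import *; from rig import *
s=sense()
plan(s,[.4375,.317,.0705],np.pi/2)
im=capture("wrist"); cv2.imwrite("pics/w6.png",im[:,:,::-1])
E
```

```text
clock: 14.82
eef_pos: [0.4922, 0.0051, 0.2212]
eef_rot: [-0.001, 3.138, -0.0]
wrist_force: [1.0, 0.6, -0.6]
finger_gap: 0.0476
clock: 15.48
eef_pos: [0.4547, 0.1639, 0.2159]
eef_rot: [0.001, -3.137, 0.001]
wrist_force: [-0.5, -0.2, -0.4]
finger_gap: 0.0479
clock: 16.15
eef_pos: [0.4325, 0.3041, 0.2161]
eef_rot: [0.005, -3.138, 0.001]
wrist_force: [-0.7, -0.8, -1.1]
finger_gap: 0.0475
clock 16.15 tcp [0.4325 0.3041 0.2161] tooly yaw 1.574 tilt [-0.0034 -0.0009] gap 0.0475 F [-0.7 -0.8 -1.1]
turn units(5deg) [-0.01 -0.04  0.04]
world d [ 0.005   0.0129 -0.1456] units before turn [-0.22  0.52  5.82] units after turn [-0.2   0.52  5.83]
```

View pics/w6.png

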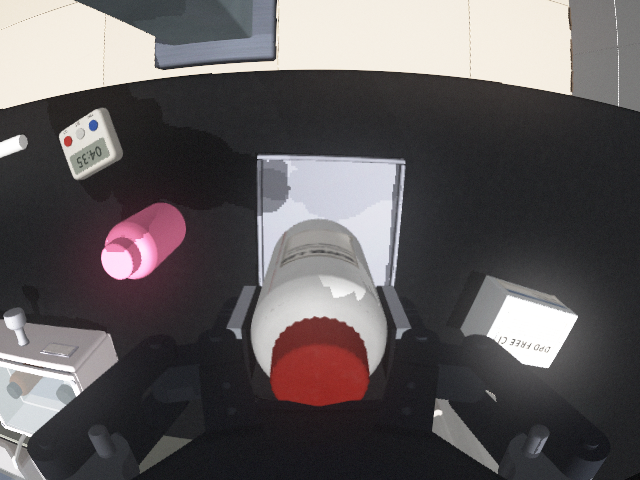

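The small bottle is firmly held (red cap at (320,360)) above the near half of the tray. Lowering it.

```bash
python3 -m handwheel '{"xyz":[[-0.1,0.26,0.4],[-0.1,0.26,0.8],[0,0,0.9],[0,0,0.9],[0,0,0.9],[0,0,0.8],[0,0,0.5],[0,0,0.3]],"rotation":[[0,0,0],[0,0,0],[0,0,0],[0,0,0],[0,0,0],[0,0,0],[0,0,0],[0,0,0]],"jaw":[1,1,1,1,1,1,1,1]}'
python3 -m handwheel '{"xyz":[[0,0,0.1],[0,0,0]],"rotation":[[0,0,0],[0,0,0]],"jaw":[1,1]}'
```

```text
clock: 16.87
eef_pos: [0.4376, 0.314, 0.0778]
eef_rot: [-0.002, -3.138, 0.004]
wrist_force: [-0.5, 0.6, -2.0]
finger_gap: 0.0474
clock: 17.03
eef_pos: [0.4389, 0.3152, 0.078]
eef_rot: [-0.0, -3.141, 0.0]
wrist_force: [-0.2, -0.7, -0.4]
finger_gap: 0.0476
```

```bash
python3 -m handwheel '{"xyz":[[0,0,0.12],[0,0,0]],"rotation":[[0,0,0],[0,0,0]],"jaw":[1,1]}'
python3 -m handwheel '{"xyz":[[0,0,0.1],[0,0,0]],"rotation":[[0,0,0],[0,0,0]],"jaw":[1,1]}'
```

```text
clock: 17.2
eef_pos: [0.4398, 0.316, 0.0764]
eef_rot: [-0.001, 3.14, 0.002]
wrist_force: [-0.2, 0.1, -0.6]
finger_gap: 0.0473
clock: 17.37
eef_pos: [0.4392, 0.3158, 0.0733]
eef_rot: [-0.001, 3.141, 0.001]
wrist_force: [0.4, -0.6, -0.4]
finger_gap: 0.0476
```

```bash
python3 -m handwheel '{"xyz":[[0,0,0.08],[0,0,0]],"rotation":[[0,0,0],[0,0,0]],"jaw":[1,1]}'
python3 -m handwheel '{"xyz":[[0,0,0.06],[0,0,0]],"rotation":[[0,0,0],[0,0,0]],"jaw":[1,1]}'
```

```text
clock: 17.53
eef_pos: [0.4395, 0.3159, 0.0717]
eef_rot: [-0.001, 3.14, 0.001]
wrist_force: [0.1, 0.2, 1.3]
finger_gap: 0.0475
clock: 17.7
eef_pos: [0.4396, 0.3159, 0.0717]
eef_rot: [-0.001, 3.139, 0.001]
wrist_force: [-3.2, -1.4, 8.8]
finger_gap: 0.0475
```

```bash
python3 -m handwheel '{"xyz":[[0,0,0],[0,0,0],[0,0,0],[0,0,0],[0,0,-0.3],[0,0,-0.6],[0,0,-0.9],[0,0,-0.9]],"rotation":[[0,0,0],[0,0,0],[0,0,0],[0,0,0],[0,0,0],[0,0,0],[0,0,0],[0,0,0]],"jaw":[-1,-1,-1,-1,-1,-1,-1,-1]}'
python3 -m handwheel '{"xyz":[[0,0,-0.9],[0,0,-0.9],[0,0,-0.9],[0,0,-0.6],[0,0,-0.3],[0,0,0],[0,0,0]],"rotation":[[0,0,0],[0,0,0],[0,0,0],[0,0,0],[0,0,0],[0,0,0],[0,0,0]],"jaw":[-1,-1,-1,-1,-1,-1,-1]}'
python3 - <<'E'
from h import *; from rig import *
s=sense();plan(s,[.549,-.046,.2],np.pi/2+.0336)
im=capture("wrist"); cv2.imwrite("pics/w7.png",im[:,:,::-1]);c=get_calibration("wrist")
h,ss,v=cv2.split(cv2.cvtColor(im,cv2.COLOR_RGB2HSV))
for mm,z in (((ss>150)&(v>50)&((h<6)|(h>176)),.099),((ss>120)&(v>50)&(h>100)&(h<130),.124)):
  n,l,st,ce=cv2.connectedComponentsWithStats(mm.astype(np.uint8)); i=1+st[1:,4].argmax(); print(st[i],ce[i],fray(c,*ce[i],z))
E
```

```text
clock: 18.37
eef_pos: [0.4381, 0.3151, 0.1369]
eef_rot: [0.001, -3.14, 0.002]
wrist_force: [1.4, 0.9, 0.3]
finger_gap: 0.0852
clock: 18.95
eef_pos: [0.4389, 0.3156, 0.2267]
eef_rot: [-0.001, 3.141, 0.0]
wrist_force: [0.1, -0.8, -0.5]
finger_gap: 0.0856
clock 18.95 tcp [0.4389 0.3156 0.2267] tooly yaw 1.571 tilt [0.0001 0.    ] gap 0.0856 F [ 0.1 -0.8 -0.5]
turn units(5deg) [ 0.    0.   -0.38]
world d [ 0.1101 -0.3616 -0.0267] units before turn [ -4.4  -14.47   1.07] units after turn [ -3.91 -14.6    1.07]
[297 228  42  24 667] [316.67766117 239.28035982] [0.44221671 0.3152045  0.099     ]
[ 297  355   40   32 1013] [316.66831194 370.24777887] [0.53508146 0.3151263  0.124     ]
```

View pics/w7.png

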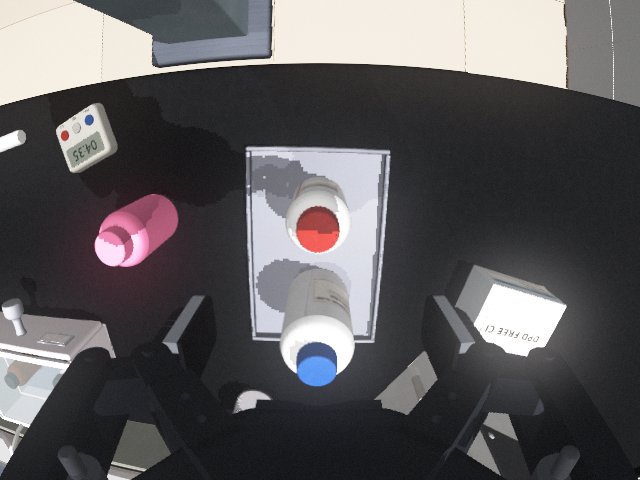

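Both bottles stand in the tray (red cap (318,228), blue cap (317,365)). On to the knob.

```bash
python3 -m handwheel '{"xyz":[[0,0,0],[-0.1,-0.4,0],[-0.25,-0.8,0],[-0.27,-1,0],[-0.27,-1,0],[-0.27,-1,0],[-0.27,-1,0],[-0.27,-1,0]],"rotation":[[0,0,-0.38],[0,0,0],[0,0,0],[0,0,0],[0,0,0],[0,0,0],[0,0,0],[0,0,0]],"jaw":[-1,-1,-1,-1,-1,-1,-1,-1]}'
python3 -m handwheel '{"xyz":[[-0.27,-1,0],[-0.27,-1,0],[-0.27,-1,0],[-0.27,-1,0],[-0.27,-1,0],[-0.27,-1,0],[-0.27,-1,0],[-0.2,-0.8,0]],"rotation":[[0,0,0],[0,0,0],[0,0,0],[0,0,0],[0,0,0],[0,0,0],[0,0,0],[0,0,0]],"jaw":[-1,-1,-1,-1,-1,-1,-1,-1]}'
python3 -m handwheel '{"xyz":[[-0.1,-0.5,0.4],[0,0,0.7],[0,0,0.7],[0,0,0.4],[0,0,0],[0,0,0]],"rotation":[[0,0,0],[0,0,0],[0,0,0],[0,0,0],[0,0,0],[0,0,0]],"jaw":[-1,-1,-1,-1,-1,-1]}'
python3 - <<'E'
from h import *; from rig import *
s=sense();plan(s,[.549,-.046,.062],np.pi/2+.0336)
im=capture("wrist");c=get_calibration("wrist"); im=np.ascontiguousarray(im[:,:,::-1])
cv2.imwrite("pics/w8.png",im)
x,y,a=.549,-.046,.0336
cv2.polylines(im,[np.int32(fproj(c,ringpts(x,y,[(.014,.056)]))*16)],True,(0,0,255),1,cv2.LINE_AA,4)
for u,z in((.035,.084),(.043,.088),(-.008,.07),(.008,.07)):
    w=.1 if u>.03 else .014
    q=np.array([[x+np.cos(a)*u-np.sin(a)*v,y+np.sin(a)*u+np.cos(a)*v,z] for v in(-w,w)]);cv2.polylines(im,[np.int32(fproj(c,q)*16)],False,(255,0,255),1,cv2.LINE_AA,4)
cv2.imwrite("pics/w8o.png",im)
E
```

```text
clock: 19.67
eef_pos: [0.486, 0.1601, 0.2253]
eef_rot: [0.051, -3.139, 0.001]
wrist_force: [0.7, -0.7, 0.1]
finger_gap: 0.0849
clock: 20.33
eef_pos: [0.5447, -0.0336, 0.2251]
eef_rot: [0.049, -3.138, 0.001]
wrist_force: [0.4, 0.4, -0.4]
finger_gap: 0.0858
clock: 20.83
eef_pos: [0.5471, -0.0431, 0.1703]
eef_rot: [0.053, -3.138, -0.001]
wrist_force: [-0.7, 0.4, -0.1]
finger_gap: 0.0855
clock 20.83 tcp [ 0.5471 -0.0431  0.1703] tooly yaw 1.605 tilt [-0.0031  0.0006] gap 0.0855 F [-0.7  0.4 -0.1]
turn units(5deg) [ 0.01 -0.04  0.  ]
world d [ 0.0019 -0.0029 -0.1083] units before turn [-0.09 -0.12  4.33] units after turn [-0.07 -0.12  4.33]
```

View pics/w8o.png

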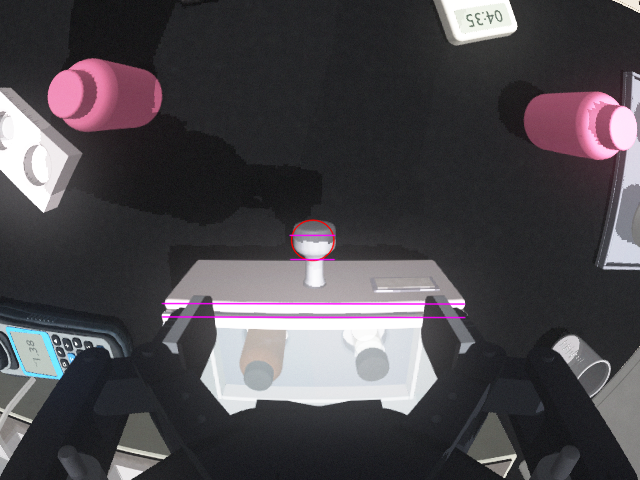

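The overlay lands on the knob (313,240) and the drawer front edge. Descending to pinch it.

```bash
python3 -m handwheel '{"xyz":[[-0.05,-0.08,0.5],[-0.03,-0.04,0.8],[0,0,0.8],[0,0,0.8],[0,0,0.8],[0,0,0.5],[0,0,0.13],[0,0,0]],"rotation":[[0,0,0],[0,0,0],[0,0,0],[0,0,0],[0,0,0],[0,0,0],[0,0,0],[0,0,0]],"jaw":[-1,-1,-1,-1,-1,-1,-1,-1]}'
python3 -m handwheel '{"xyz":[[0,0,0],[0,0,0],[0,0,0],[0,0,0],[0,0,0],[0,0,0],[0,0,0],[0,0,0]],"rotation":[[0,0,0],[0,0,0],[0,0,0],[0,0,0],[0,0,0],[0,0,0],[0,0,0],[0,0,0]],"jaw":[1,1,1,1,1,1,1,1]}' 40
python3 -m handwheel '{"xyz":[[0,0,0],[0,0,0],[0,0,0]],"rotation":[[0,0,0],[0,0,0],[0,0,0]],"jaw":[1,1,1]}'
```

```text
clock: 21.55
eef_pos: [0.5497, -0.0462, 0.0626]
eef_rot: [0.053, -3.139, -0.001]
wrist_force: [-0.2, -0.5, -0.6]
finger_gap: 0.0853
clock: 22.22
eef_pos: [0.5511, -0.0458, 0.0648]
eef_rot: [-0.053, 3.139, 0.002]
wrist_force: [-0.9, 1.9, 5.3]
finger_gap: 0.0262
clock: 22.47
eef_pos: [0.5511, -0.0458, 0.0649]
eef_rot: [-0.053, 3.139, 0.002]
wrist_force: [-0.8, 3.3, 5.4]
finger_gap: 0.0261
```

```bash
python3 -m handwheel '{"xyz":[[0.2,0,0],[0.4,0,0],[0.5,0,0],[0.6,0,0],[0.6,0,0],[0.6,0,0],[0.6,0,0],[0.4,0,0]],"rotation":[[0,0,0],[0,0,0],[0,0,0],[0,0,0],[0,0,0],[0,0,0],[0,0,0],[0,0,0]],"jaw":[1,1,1,1,1,1,1,1]}'
python3 -m handwheel '{"xyz":[[0.25,0,0],[0.15,0,0],[0,0,0]],"rotation":[[0,0,0],[0,0,0],[0,0,0]],"jaw":[1,1,1]}'
```

```text
clock: 23.13
eef_pos: [0.4531, -0.0492, 0.0648]
eef_rot: [-0.053, 3.138, 0.002]
wrist_force: [2.3, 3.5, 5.7]
finger_gap: 0.0261
clock: 23.38
eef_pos: [0.4428, -0.0495, 0.0648]
eef_rot: [-0.053, 3.139, 0.002]
wrist_force: [-1.7, 3.6, 8.0]
finger_gap: 0.0261
```

```bash
python3 -m handwheel '{"xyz":[[0,0,0],[0,0,0],[0,0,0],[0,0,0],[0,0,0],[0,0,-0.3],[0,0,-0.7],[0,0,-0.9]],"rotation":[[0,0,0],[0,0,0],[0,0,0],[0,0,0],[0,0,0],[0,0,0],[0,0,0],[0,0,0]],"jaw":[-1,-1,-1,-1,-1,-1,-1,-1]}'
python3 -m handwheel '{"xyz":[[-0.4,0.2,-0.9],[-0.8,0.4,-0.9],[-0.9,0.4,-0.9],[-0.7,0.4,-0.4],[-0.5,0.2,0],[0,0,0],[0,0,0]],"rotation":[[0,0,0],[0,0,0],[0,0,0],[0,0,0],[0,0,0],[0,0,0],[0,0,0]],"jaw":[-1,-1,-1,-1,-1,-1,-1]}'
python3 - <<'E'
from h import *; from rig import *
s=sense();plan(s,[.5316,-.0045,.066],np.pi/2+.0336)
im=capture("wrist");c=get_calibration("wrist"); im=np.ascontiguousarray(im[:,:,::-1])
cv2.imwrite("pics/w9.png",im)
cv2.polylines(im,[np.int32(fproj(c,ringpts(.5316,-.0045,[(.013,.067)]))*16)],True,(0,0,255),1,cv2.LINE_AA,4)
cv2.imwrite("pics/w9o.png",im)
im=capture("scene");cv2.imwrite("pics/s9.png",im[:,:,::-1])
E
```

```text
clock: 24.05
eef_pos: [0.4412, -0.0496, 0.11]
eef_rot: [0.053, -3.137, -0.002]
wrist_force: [0.5, -0.4, 0.3]
finger_gap: 0.0852
clock: 24.63
eef_pos: [0.5242, -0.0071, 0.1887]
eef_rot: [0.054, -3.141, 0.001]
wrist_force: [-0.2, -0.2, -0.5]
finger_gap: 0.0856
clock 24.63 tcp [ 0.5242 -0.0071  0.1887] tooly yaw 1.605 tilt [-0.0006 -0.0004] gap 0.0856 F [-0.2 -0.2 -0.5]
turn units(5deg) [-0.   -0.01  0.01]
world d [ 0.0074  0.0026 -0.1227] units before turn [-0.3   0.1   4.91] units after turn [-0.3   0.09  4.91]
```

View pics/w9o.png

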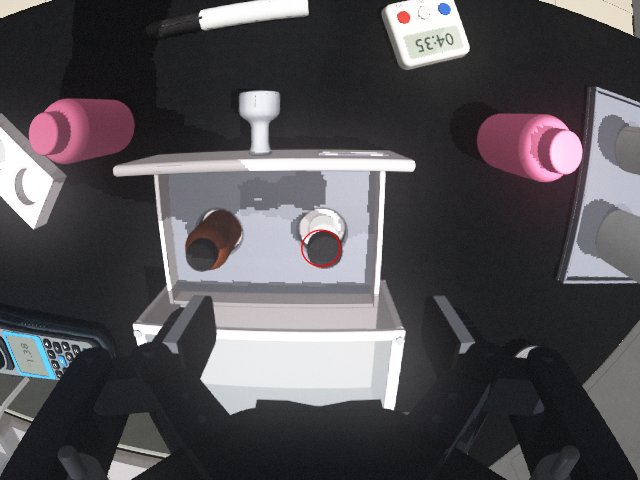

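View pics/s9.png

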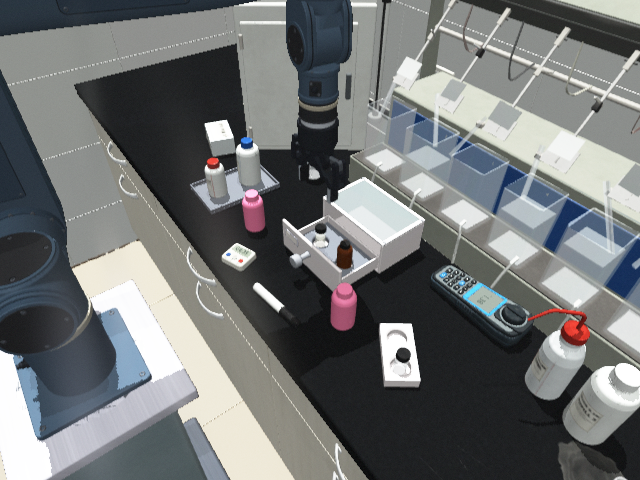

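The dark-capped clear cell at (323,248) sits in the left well, the ring matches it, and the brown dropper is at (210,245). Partly closing the jaws and aligning over the cell.

```bash
python3 -m handwheel '{"xyz":[[-0.15,0.05,0.4],[-0.15,0.05,0.6],[0,0,0.6],[0,0,0.4],[0,0,0],[0,0,0]],"rotation":[[0,0,0],[0,0,0],[0,0,0],[0,0,0],[0,0,0],[0,0,0]],"jaw":[-0.2,-0.2,-0.2,-0.2,-0.2,-0.2]}'
python3 - <<'E'
from h import *; from rig import *
s=sense();plan(s,[.5316,-.0045,.064],np.pi/2+.0336)
im=capture("wrist"); im=np.ascontiguousarray(im[:,:,::-1])
cv2.imwrite("pics/w10.png",im)
E
```

```text
clock: 25.23
eef_pos: [0.5302, -0.0046, 0.1373]
eef_rot: [0.052, -3.138, -0.001]
wrist_force: [0.3, -0.4, 0.0]
finger_gap: 0.0511
clock 25.23 tcp [ 0.5302 -0.0046  0.1373] tooly yaw 1.604 tilt [-0.0028  0.0003] gap 0.0511 F [ 0.3 -0.4  0. ]
turn units(5deg) [ 0.   -0.03 -0.  ]
world d [ 0.0014  0.0001 -0.0733] units before turn [-0.07 -0.    2.93] units after turn [-0.06  0.    2.93]
```

View pics/w10.png

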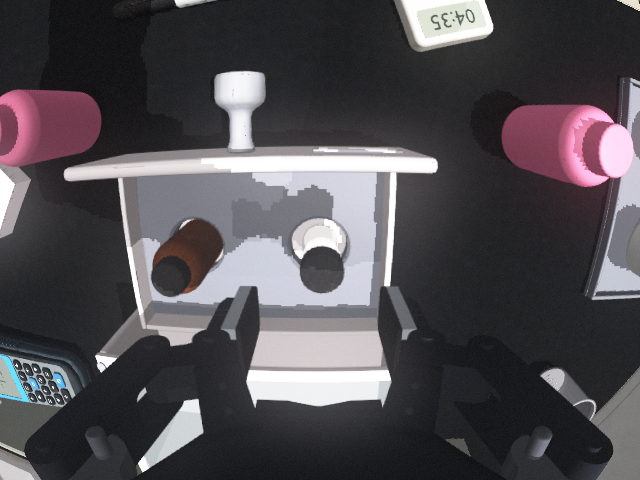

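The cell cap at (322,270) is centred between the fingers. Descending and gripping.

```bash
python3 -m handwheel '{"xyz":[[-0.06,0,0.3],[0,0,0.5],[0,0,0.5],[0,0,0.5],[0,0,0.5],[0,0,0.4],[0,0,0.2],[0,0,0]],"rotation":[[0,0,0],[0,0,0],[0,0,0],[0,0,0],[0,0,0],[0,0,0],[0,0,0],[0,0,0]],"jaw":[-0.2,-0.2,-0.2,-0.2,-0.2,-0.2,-0.2,-0.2]}'
python3 -m handwheel '{"xyz":[[0,0,0],[0,0,0],[0,0,0],[0,0,0],[0,0,0],[0,0,0]],"rotation":[[0,0,0],[0,0,0],[0,0,0],[0,0,0],[0,0,0],[0,0,0]],"jaw":[1,1,1,1,1,1]}' 25
```

```text
clock: 25.95
eef_pos: [0.5313, -0.0042, 0.0636]
eef_rot: [0.053, -3.137, -0.001]
wrist_force: [0.4, 0.3, -0.4]
finger_gap: 0.0509
clock: 26.45
eef_pos: [0.5336, -0.0045, 0.0668]
eef_rot: [-0.053, 3.14, -0.0]
wrist_force: [0.5, -0.1, 1.8]
finger_gap: 0.0234
```

```bash
python3 -m handwheel '{"xyz":[[0,0,-0.2],[0,0,-0.5],[0,0,-0.8],[0,0,-0.9],[0,0,-0.9],[0,0,-0.9],[0,0,-0.7],[0,0,-0.4]],"rotation":[[0,0,0],[0,0,0],[0,0,0],[0,0,0],[0,0,0],[0,0,0],[0,0,0],[0,0,0]],"jaw":[1,1,1,1,1,1,1,1]}'
python3 - <<'E'
from h import *; from rig import *
s=sense()
im=capture("wrist");im=np.ascontiguousarray(im[:,:,::-1]);c=get_calibration("wrist")
sx,sy,a=.4804,-.3203,.925
hx,hy=sx+.03*np.cos(a),sy+.03*np.sin(a); print("hole",hx,hy)
for k in(1,-1): cv2.polylines(im,[np.int32(fproj(c,ringpts(sx+k*.03*np.cos(a),sy+k*.03*np.sin(a),[(.022,.022)]))*16)],True,(0,0,255),1,cv2.LINE_AA,4)
plan(s,[hx,hy,.064],np.pi/2+.5)
cv2.imwrite("pics/w11.png",im)
E
```

```text
clock: 27.12
eef_pos: [0.5342, -0.0046, 0.2027]
eef_rot: [-0.053, 3.136, -0.001]
wrist_force: [1.8, -0.1, 0.4]
finger_gap: 0.0235
hole 0.4984550377714634 -0.2963413771040355
clock 27.12 tcp [ 0.5342 -0.0046  0.2027] tooly yaw 1.604 tilt [ 0.0052 -0.0007] gap 0.0235 F [ 1.8 -0.1  0.4]
turn units(5deg) [-0.02  0.06 -5.34]
world d [-0.0357 -0.2917 -0.1387] units before turn [  1.85 -11.61   5.55] units after turn [ 6.85 -9.56  5.55]
```

View pics/w11.png

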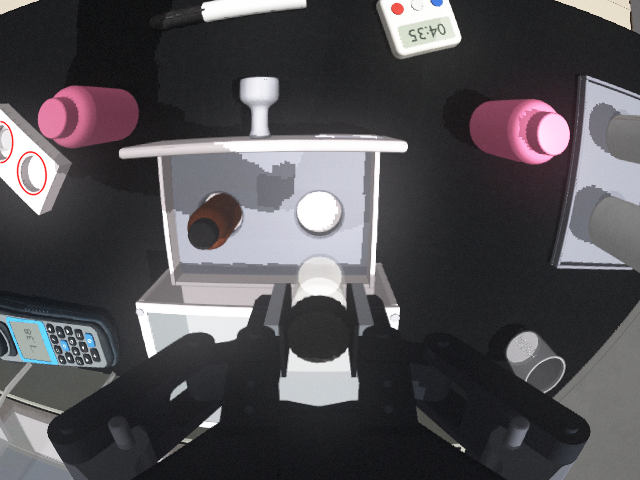

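```bash
python3 -m handwheel '{"xyz":[[0.05,-0.3,0],[0.1,-0.6,0],[0.13,-0.9,0],[0.14,-0.9,0],[0.14,-0.9,0],[0.14,-0.9,0],[0.14,-0.9,0],[0.14,-0.9,0]],"rotation":[[0,0,0],[0,0,0],[0,0,0],[0,0,0],[0,0,0],[0,0,0],[0,0,0],[0,0,0]],"jaw":[1,1,1,1,1,1,1,1]}'
python3 -m handwheel '{"xyz":[[0.14,-0.9,0],[0.14,-0.9,0],[0.14,-0.9,0],[0.14,-0.9,0],[0.12,-0.8,0],[0.1,-0.6,0],[0.07,-0.3,0.4],[0,0,0.4]],"rotation":[[0,0,0],[0,0,0],[0,0,0],[0,0,0],[0,0,0],[0,0,0],[0,0,0],[0,0,0]],"jaw":[1,1,1,1,1,1,1,1]}'
python3 -m handwheel '{"xyz":[[0,0,0.5],[0,0,0.5],[0,0,0.4],[0,0,0],[0,0,0]],"rotation":[[0,0,0],[0,0,0],[0,0,0],[0,0,0],[0,0,0]],"jaw":[1,1,1,1,1]}'
python3 - <<'E'
from h import *; from rig import *
s=sense()
im=capture("wrist");im=np.ascontiguousarray(im[:,:,::-1]);c=get_calibration("wrist")
sx,sy,a=.4804,-.3203,.925
for k in(1,-1): cv2.polylines(im,[np.int32(fproj(c,ringpts(sx+k*.03*np.cos(a),sy+k*.03*np.sin(a),[(.022,.022)]))*16)],True,(0,0,255),1,cv2.LINE_AA,4)
hx,hy=sx+.03*np.cos(a),sy+.03*np.sin(a)
plan(s,[hx+.002,hy,.064],np.pi/2+.0336)
cv2.imwrite("pics/w12.png",im)
E
```

```text
clock: 27.83
eef_pos: [0.5122, -0.1638, 0.1964]
eef_rot: [0.052, -3.138, -0.002]
wrist_force: [-0.9, 0.4, -0.1]
finger_gap: 0.0229
clock: 28.5
eef_pos: [0.4964, -0.2974, 0.1772]
eef_rot: [0.049, -3.141, 0.0]
wrist_force: [0.4, -0.1, -0.3]
finger_gap: 0.0237
clock: 28.92
eef_pos: [0.4964, -0.2944, 0.142]
eef_rot: [0.055, -3.139, -0.003]
wrist_force: [-0.0, -0.7, -0.0]
finger_gap: 0.0232
clock 28.92 tcp [ 0.4964 -0.2944  0.142 ] tooly yaw 1.606 tilt [-0.0023  0.0019] gap 0.0232 F [-0.  -0.7 -0. ]
turn units(5deg) [ 0.02 -0.03  0.01]
world d [ 0.0041 -0.0019 -0.078 ] units before turn [-0.17 -0.09  3.12] units after turn [-0.16 -0.08  3.12]
```

View pics/w12.png

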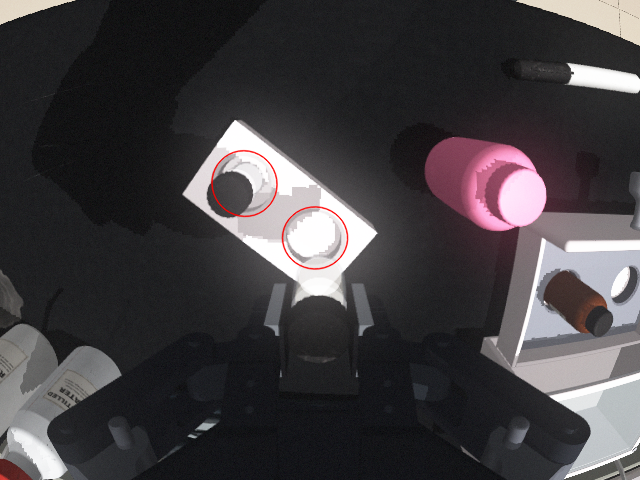

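The empty well is at (314,237), and the partner cell is in the other well with its cap at (231,194). Correcting by 4 mm and lowering.

```bash
python3 -m handwheel '{"xyz":[[-0.1,-0.05,0],[-0.06,-0.03,0.3],[0,0,0.5],[0,0,0.5],[0,0,0.5],[0,0,0.5],[0,0,0.3],[0,0,0]],"rotation":[[0,0,0],[0,0,0],[0,0,0],[0,0,0],[0,0,0],[0,0,0],[0,0,0],[0,0,0]],"jaw":[1,1,1,1,1,1,1,1]}'
python3 - <<'E'
from h import *; from rig import *
s=sense();plan(s,[.5005,-.2963,.064],np.pi/2+.0336)
im=capture("wrist");cv2.imwrite("pics/w13.png",im[:,:,::-1])
im=capture("scene")[300:400,340:460];cv2.imwrite("pics/s13.png",cv2.resize(im[:,:,::-1],None,fx=5,fy=5,interpolation=cv2.INTER_CUBIC))
E
```

```text
clock: 29.63
eef_pos: [0.4991, -0.2963, 0.0749]
eef_rot: [0.053, -3.136, -0.006]
wrist_force: [-0.2, 0.7, -1.0]
finger_gap: 0.0236
clock 29.63 tcp [ 0.4991 -0.2963  0.0749] tooly yaw 1.604 tilt [-0.0048  0.0037] gap 0.0236 F [-0.2  0.7 -1. ]
turn units(5deg) [ 0.04 -0.05 -0.  ]
world d [ 0.0014 -0.     -0.0109] units before turn [-0.06 -0.01  0.43] units after turn [-0.06 -0.    0.43]
```

View pics/w13.png

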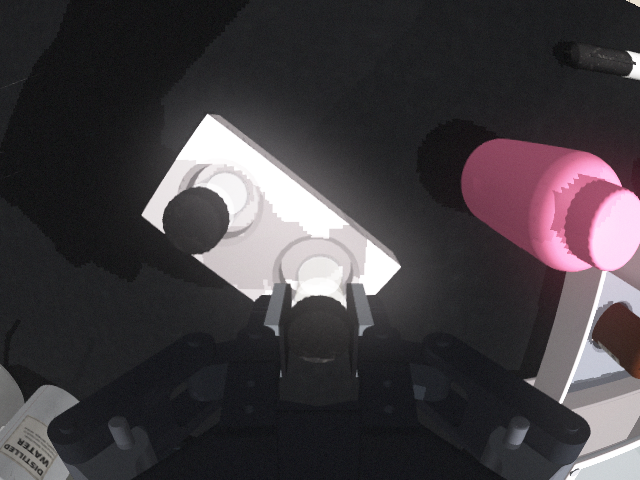

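View pics/s13.png

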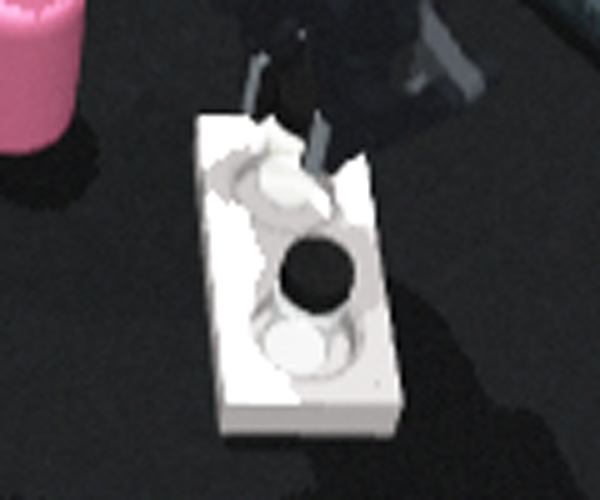

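The cell's lower end is inside the well mouth, at (320,265) in the wrist view. Lowering to contact.

```bash
python3 -m handwheel '{"xyz":[[0,0,0.15],[0,0,0.1],[0,0,0.05],[0,0,0]],"rotation":[[0,0,0],[0,0,0],[0,0,0],[0,0,0]],"jaw":[1,1,1,1]}'
python3 -m handwheel '{"xyz":[[0,0,0.07],[0,0,0]],"rotation":[[0,0,0],[0,0,0]],"jaw":[1,1]}'
python3 -m handwheel '{"xyz":[[0,0,0.05],[0,0,0]],"rotation":[[0,0,0],[0,0,0]],"jaw":[1,1]}'
```

```text
clock: 30.07
eef_pos: [0.5011, -0.2977, 0.0711]
eef_rot: [-0.053, 3.141, -0.0]
wrist_force: [-1.5, 0.4, 0.2]
finger_gap: 0.0234
clock: 30.23
eef_pos: [0.501, -0.2977, 0.0693]
eef_rot: [-0.053, 3.141, -0.0]
wrist_force: [-0.6, -0.2, 0.2]
finger_gap: 0.0236
clock: 30.4
eef_pos: [0.501, -0.2976, 0.0679]
eef_rot: [0.053, -3.141, -0.0]
wrist_force: [0.4, 0.7, -0.6]
finger_gap: 0.0232
```

```bash
python3 -m handwheel '{"xyz":[[0,0,0.07],[0,0,0]],"rotation":[[0,0,0],[0,0,0]],"jaw":[1,1]}'
python3 -m handwheel '{"xyz":[[0,0,0.06],[0,0,0]],"rotation":[[0,0,0],[0,0,0]],"jaw":[1,1]}'
python3 -m handwheel '{"xyz":[[0,0,0.05],[0,0,0]],"rotation":[[0,0,0],[0,0,0]],"jaw":[1,1]}'
```

```text
clock: 30.57
eef_pos: [0.5009, -0.2976, 0.066]
eef_rot: [0.053, -3.141, -0.0]
wrist_force: [-0.3, -0.7, -0.6]
finger_gap: 0.0236
clock: 30.73
eef_pos: [0.5009, -0.2976, 0.0645]
eef_rot: [0.053, -3.141, -0.0]
wrist_force: [0.2, -0.1, -0.9]
finger_gap: 0.0228
clock: 30.9
eef_pos: [0.5011, -0.2977, 0.0639]
eef_rot: [-0.053, 3.141, -0.0]
wrist_force: [-0.2, 0.3, 0.8]
finger_gap: 0.0237
```

```bash
python3 -m handwheel '{"xyz":[[0,0,0.02],[0,0,0],[0,0,0],[0,0,0],[0,0,0],[0,0,0]],"rotation":[[0,0,0],[0,0,0],[0,0,0],[0,0,0],[0,0,0],[0,0,0]],"jaw":[1,0,0,0,0,0]}'
python3 -m handwheel '{"xyz":[[0,0,-0.2],[0,0,-0.5],[0,0,-0.8],[0,0,-0.9],[0,0,-0.9],[0,0,-0.9],[0,0,-0.6],[0,0,-0.3]],"rotation":[[0,0,0],[0,0,0],[0,0,0],[0,0,0],[0,0,0],[0,0,0],[0,0,0],[0,0,0]],"jaw":[0,0,0,0,0,0,0,0]}'
python3 - <<'E'
from h import *; from rig import *
s=sense();plan(s,[.441,-.0495,.2],np.pi/2+.0336)
im=capture("wrist");im=np.ascontiguousarray(im[:,:,::-1]);c=get_calibration("wrist")
cv2.polylines(im,[np.int32(fproj(c,ringpts(.4985,-.2963,[(.013,.064)]))*16)],True,(0,0,255),1,cv2.LINE_AA,4)
cv2.imwrite("pics/w14.png",im)
E
```

```text
clock: 31.4
eef_pos: [0.5009, -0.2976, 0.0628]
eef_rot: [0.053, -3.141, -0.0]
wrist_force: [-0.3, 0.6, 0.3]
finger_gap: 0.0425
clock: 32.07
eef_pos: [0.5023, -0.2987, 0.1953]
eef_rot: [-0.053, 3.136, -0.006]
wrist_force: [1.2, -1.2, 1.0]
finger_gap: 0.043
clock 32.07 tcp [ 0.5023 -0.2987  0.1953] tooly yaw 1.604 tilt [ 0.0053 -0.0041] gap 0.043 F [ 1.2 -1.2  1. ]
turn units(5deg) [-0.05  0.06  0.  ]
world d [-0.0613  0.2492  0.0047] units before turn [ 2.12 10.04 -0.24] units after turn [ 2.12 10.05 -0.19]
```

View pics/w14.png

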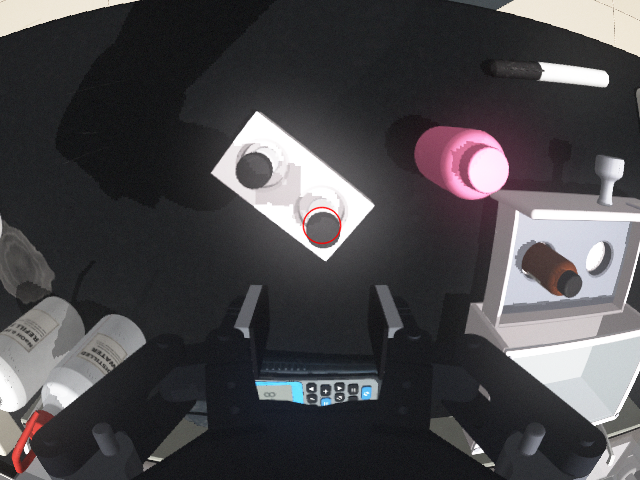

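The cell stands in the well (cap at (321,230), about 2–3 mm off the nominal ring) and the partner cell is undisturbed at (254,170). Back to the knob.

```bash
python3 -m handwheel '{"xyz":[[0.1,0.4,0],[0.2,0.8,0],[0.2,0.95,0],[0.2,0.95,0],[0.2,0.95,0],[0.2,0.95,0],[0.2,0.95,0],[0.2,0.95,0]],"rotation":[[0,0,0],[0,0,0],[0,0,0],[0,0,0],[0,0,0],[0,0,0],[0,0,0],[0,0,0]],"jaw":[-1,-1,-1,-1,-1,-1,-1,-1]}'
python3 -m handwheel '{"xyz":[[0.2,0.95,0],[0.2,0.95,0],[0.15,0.75,0],[0.1,0.5,0.3],[0,0,0.3],[0,0,0],[0,0,0]],"rotation":[[0,0,0],[0,0,0],[0,0,0],[0,0,0],[0,0,0],[0,0,0],[0,0,0]],"jaw":[-1,-1,-1,-1,-1,-1,-1]}'
python3 - <<'E'
from h import *; from rig import *
s=sense();plan(s,[.441,-.0495,.062],np.pi/2+.0336)
im=capture("wrist");im=np.ascontiguousarray(im[:,:,::-1]);c=get_calibration("wrist")
cv2.polylines(im,[np.int32(fproj(c,ringpts(.441,-.0495,[(.014,.056)]))*16)],True,(0,0,255),1,cv2.LINE_AA,4)
cv2.imwrite("pics/w15.png",im)
E
```

```text
clock: 32.78
eef_pos: [0.4559, -0.1244, 0.1885]
eef_rot: [0.053, -3.138, -0.003]
wrist_force: [0.4, 0.1, 1.2]
finger_gap: 0.0854
clock: 33.37
eef_pos: [0.4377, -0.0483, 0.1739]
eef_rot: [0.053, -3.138, -0.001]
wrist_force: [0.2, 0.1, -0.2]
finger_gap: 0.0856
clock 33.37 tcp [ 0.4377 -0.0483  0.1739] tooly yaw 1.604 tilt [-0.0031  0.0004] gap 0.0856 F [ 0.2  0.1 -0.2]
turn units(5deg) [ 0.01 -0.04  0.  ]
world d [ 0.0033 -0.0012 -0.1119] units before turn [-0.14 -0.06  4.47] units after turn [-0.13 -0.05  4.48]
```

View pics/w15.png

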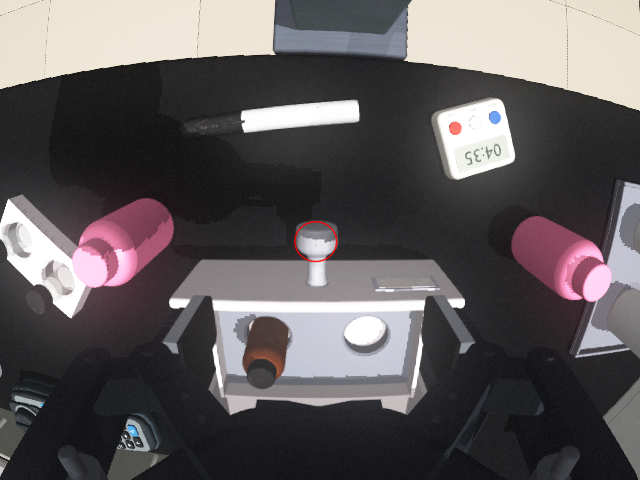

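```bash
python3 -m handwheel '{"xyz":[[-0.08,-0.05,0.5],[-0.05,0,0.8],[0,0,0.9],[0,0,0.9],[0,0,0.8],[0,0,0.45],[0,0,0.13],[0,0,0]],"rotation":[[0,0,0],[0,0,0],[0,0,0],[0,0,0],[0,0,0],[0,0,0],[0,0,0],[0,0,0]],"jaw":[-1,-1,-1,-1,-1,-1,-1,-1]}'
python3 -m handwheel '{"xyz":[[0,0,0],[0,0,0],[0,0,0],[0,0,0],[0,0,0],[0,0,0],[0,0,0],[0,0,0]],"rotation":[[0,0,0],[0,0,0],[0,0,0],[0,0,0],[0,0,0],[0,0,0],[0,0,0],[0,0,0]],"jaw":[1,1,1,1,1,1,1,1]}' 40
python3 -m handwheel '{"xyz":[[-0.2,0,0],[-0.4,0,0],[-0.5,0,0],[-0.5,0,0],[-0.5,0,0],[-0.5,0,0],[-0.5,0,0],[-0.4,0,0]],"rotation":[[0,0,0],[0,0,0],[0,0,0],[0,0,0],[0,0,0],[0,0,0],[0,0,0],[0,0,0]],"jaw":[1,1,1,1,1,1,1,1]}'
python3 -m handwheel '{"xyz":[[-0.3,0,0],[-0.25,0,0],[-0.15,0,0],[0,0,0]],"rotation":[[0,0,0],[0,0,0],[0,0,0],[0,0,0]],"jaw":[1,1,1,1]}'
```

```text
clock: 34.08
eef_pos: [0.4416, -0.0498, 0.0628]
eef_rot: [0.051, -3.139, -0.001]
wrist_force: [0.3, -0.4, 1.0]
finger_gap: 0.0855
clock: 34.75
eef_pos: [0.4429, -0.0495, 0.0646]
eef_rot: [-0.053, 3.139, 0.0]
wrist_force: [-1.7, 0.8, 6.2]
finger_gap: 0.0263
clock: 35.42
eef_pos: [0.5308, -0.0465, 0.0647]
eef_rot: [-0.053, 3.14, -0.0]
wrist_force: [-2.9, 1.1, 6.6]
finger_gap: 0.0261
clock: 35.75
eef_pos: [0.5489, -0.0459, 0.0647]
eef_rot: [-0.053, 3.138, 0.0]
wrist_force: [1.8, 1.3, 4.4]
finger_gap: 0.0264
```

```bash
python3 -m handwheel '{"xyz":[[-0.06,0,0],[-0.06,0,0],[0,0,0]],"rotation":[[0,0,0],[0,0,0],[0,0,0]],"jaw":[1,1,1]}'
python3 -m handwheel '{"xyz":[[-0.05,0,0],[-0.05,0,0],[0,0,0]],"rotation":[[0,0,0],[0,0,0],[0,0,0]],"jaw":[1,1,1]}'
```

```text
clock: 36.0
eef_pos: [0.5508, -0.0458, 0.0647]
eef_rot: [-0.053, 3.139, 0.0]
wrist_force: [-0.3, 1.7, 6.9]
finger_gap: 0.0262
clock: 36.25
eef_pos: [0.5512, -0.0458, 0.0646]
eef_rot: [0.053, -3.138, 0.0]
wrist_force: [-5.0, 1.2, 9.2]
finger_gap: 0.0262
```

Force is rising at the stop and the position matches the start (0.5512), so the drawer is shut. Releasing, lifting, and going back for the small bottle, which is nearest in the tray.

```bash
python3 -m handwheel '{"xyz":[[0,0,0],[0,0,0],[0,0,0],[0,0,0],[0,0,0],[0,0,-0.3],[0,0,-0.7],[0,0,-0.9]],"rotation":[[0,0,0],[0,0,0],[0,0,0],[0,0,0],[0,0,0],[0,0,0],[0,0,0],[0,0,0]],"jaw":[-1,-1,-1,-1,-1,-1,-1,-1]}'
python3 -m handwheel '{"xyz":[[0,0,-0.9],[0,0,-0.9],[0,0,-0.9],[0,0,-0.9],[0,0,-0.6],[0,0,0],[0,0,0]],"rotation":[[0,0,0],[0,0,0],[0,0,0],[0,0,0],[0,0,0],[0,0,0],[0,0,0]],"jaw":[-1,-1,-1,-1,-1,-1,-1]}'
python3 - <<'E'
from h import *; from rig import *
s=sense();plan(s,[.5365,.314,.22],np.pi/2); plan(s,[.439,.316,.22],np.pi/2)
im=capture("wrist");cv2.imwrite("pics/w16.png",im[:,:,::-1])
E
```

```text
clock: 36.92
eef_pos: [0.5509, -0.0455, 0.1097]
eef_rot: [0.053, -3.136, -0.002]
wrist_force: [-0.5, -0.8, -0.3]
finger_gap: 0.0852
clock: 37.5
eef_pos: [0.5534, -0.046, 0.2174]
eef_rot: [-0.053, 3.138, -0.001]
wrist_force: [0.4, 0.1, -0.7]
finger_gap: 0.0855
clock 37.5 tcp [ 0.5534 -0.046   0.2174] tooly yaw 1.604 tilt [ 0.003  -0.0006] gap 0.0855 F [ 0.4  0.1 -0.7]
turn units(5deg) [-0.01  0.03  0.39]
world d [-0.0169  0.36    0.0026] units before turn [ 0.19 14.41 -0.11] units after turn [ 0.68 14.4  -0.1 ]
clock 37.5 tcp [ 0.5534 -0.046   0.2174] tooly yaw 1.604 tilt [ 0.003  -0.0006] gap 0.0855 F [ 0.4  0.1 -0.7]
turn units(5deg) [-0.01  0.03  0.39]
world d [-0.1144  0.362   0.0026] units before turn [ 4.09 14.62 -0.13] units after turn [ 4.58 14.48 -0.1 ]
```

View pics/w16.png

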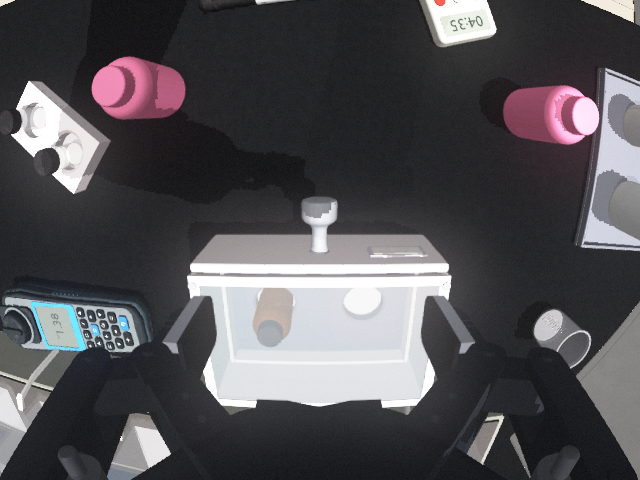

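The drawer is shut (front edge flush at row 270), the dropper is upright at (273,315), and both cells are in the stand. Going to the small bottle.

```bash
python3 -m handwheel '{"xyz":[[0,0,0],[0.15,0.4,0],[0.3,0.8,0],[0.3,0.95,0],[0.3,0.95,0],[0.3,0.95,0],[0.3,0.95,0],[0.3,0.95,0]],"rotation":[[0,0,0.39],[0,0,0],[0,0,0],[0,0,0],[0,0,0],[0,0,0],[0,0,0],[0,0,0]],"jaw":[-1,-1,-1,-1,-1,-1,-1,-1]}'
python3 -m handwheel '{"xyz":[[0.3,0.95,0],[0.3,0.95,0],[0.3,0.95,0],[0.3,0.95,0],[0.3,0.95,0],[0.3,0.95,0],[0.3,0.95,0],[0.3,0.95,0]],"rotation":[[0,0,0],[0,0,0],[0,0,0],[0,0,0],[0,0,0],[0,0,0],[0,0,0],[0,0,0]],"jaw":[-1,-1,-1,-1,-1,-1,-1,-1]}'
python3 -m handwheel '{"xyz":[[0.2,0.6,0],[0,0.3,0],[0,0,0],[0,0,0]],"rotation":[[0,0,0],[0,0,0],[0,0,0],[0,0,0]],"jaw":[-1,-1,-1,-1]}'
python3 - <<'E'
from h import *; from rig import *
s=sense(); plan(s,[.4395,.316,.07],np.pi/2)
im=capture("wrist");cv2.imwrite("pics/w17.png",im[:,:,::-1]);c=get_calibration("wrist")
h,ss,v=cv2.split(cv2.cvtColor(im,cv2.COLOR_RGB2HSV))
for mm,z in (((ss>150)&(v>50)&((h<6)|(h>176)),.099),((ss>120)&(v>50)&(h>100)&(h<130),.124)):
  n,l,st,ce=cv2.connectedComponentsWithStats(mm.astype(np.uint8)); i=1+st[1:,4].argmax(); print(st[i],ce[i],fray(c,*ce[i],z))
E
```

```text
clock: 38.22
eef_pos: [0.502, 0.1046, 0.2143]
eef_rot: [0.001, -3.138, -0.0]
wrist_force: [0.2, 0.5, -0.1]
finger_gap: 0.0853
clock: 38.88
eef_pos: [0.4419, 0.2942, 0.2143]
eef_rot: [0.001, -3.139, 0.002]
wrist_force: [0.1, 0.6, -0.3]
finger_gap: 0.0854
clock: 39.22
eef_pos: [0.4385, 0.3152, 0.2151]
eef_rot: [0.001, -3.14, 0.002]
wrist_force: [-0.2, -0.0, 0.2]
finger_gap: 0.0854
clock 39.22 tcp [0.4385 0.3152 0.2151] tooly yaw 1.571 tilt [-0.0014 -0.0015] gap 0.0854 F [-0.2 -0.   0.2]
turn units(5deg) [-0.02 -0.02  0.01]
world d [ 0.001   0.0008 -0.1451] units before turn [-0.05  0.04  5.8 ] units after turn [-0.04  0.03  5.8 ]
[297 235  43  24 695] [316.87769784 246.27625899] [0.44412799 0.31476635 0.099     ]
[ 297  366   41   32 1051] [317.1094196  381.27973359] [0.5375948  0.31478187 0.124     ]
```

View pics/w17.png

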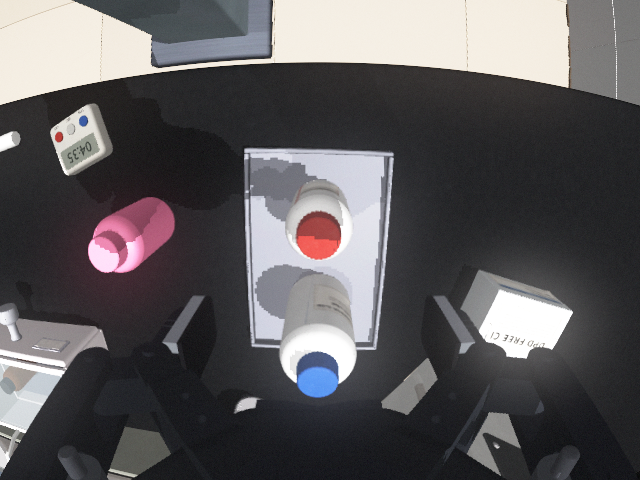

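```bash
python3 -m handwheel '{"xyz":[[-0.03,0.03,0.4],[0,0,0.8],[0,0,1],[0,0,1],[0,0,1],[0,0,0.8],[0,0,0.5],[0,0,0.2]],"rotation":[[0,0,0],[0,0,0],[0,0,0],[0,0,0],[0,0,0],[0,0,0],[0,0,0],[0,0,0]],"jaw":[-1,-1,-1,-1,-1,-1,-1,-1]}'
python3 -m handwheel '{"xyz":[[0,0,0],[0,0,0],[0,0,0],[0,0,0],[0,0,0],[0,0,0],[0,0,0],[0,0,0]],"rotation":[[0,0,0],[0,0,0],[0,0,0],[0,0,0],[0,0,0],[0,0,0],[0,0,0],[0,0,0]],"jaw":[-1,1,1,1,1,1,1,1]}' 35
```

```text
clock: 39.93
eef_pos: [0.4382, 0.3144, 0.0703]
eef_rot: [-0.003, -3.137, 0.004]
wrist_force: [0.4, 0.2, -0.1]
finger_gap: 0.0852
clock: 40.6
eef_pos: [0.4411, 0.3168, 0.0756]
eef_rot: [0.001, 3.138, 0.002]
wrist_force: [-0.3, -1.2, 5.9]
finger_gap: 0.0476
```

```bash
python3 -m handwheel '{"xyz":[[0,0,-0.3],[0,0,-0.7],[0,0,-0.9],[0,0,-1],[0,0,-1],[0,0,-1],[0,0,-0.7],[0,0,-0.3]],"rotation":[[0,0,0],[0,0,0],[0,0,0],[0,0,0],[0,0,0],[0,0,0],[0,0,0],[0,0,0]],"jaw":[1,1,1,1,1,1,1,1]}'
python3 -m handwheel '{"xyz":[[0,-0.3,0],[-0.15,-0.6,0],[-0.18,-0.9,0],[-0.18,-0.9,0],[-0.18,-0.9,0],[-0.18,-0.9,0],[-0.18,-0.9,0],[-0.18,-0.9,0]],"rotation":[[0,0,0],[0,0,0],[0,0,0],[0,0,0],[0,0,0],[0,0,0],[0,0,0],[0,0,0]],"jaw":[1,1,1,1,1,1,1,1]}'
python3 -m handwheel '{"xyz":[[-0.18,-0.9,0],[-0.18,-0.9,0],[-0.18,-0.9,0],[-0.18,-0.9,0],[-0.15,-0.9,0],[0,-0.8,0],[0,-0.5,0],[0,-0.3,0]],"rotation":[[0,0,0],[0,0,0],[0,0,0],[0,0,0],[0,0,0],[0,0,0],[0,0,0],[0,0,0]],"jaw":[1,1,1,1,1,1,1,1]}'
python3 -m handwheel '{"xyz":[[0,0,0],[0,0,0]],"rotation":[[0,0,0],[0,0,0]],"jaw":[1,1]}'
python3 - <<'E'
from h import *; from rig import *
s=sense(); plan(s,[.4946,.005,.0716],np.pi/2)
im=capture("scene");cv2.imwrite("pics/s18.png",im[:,:,::-1])
E
```

```text
clock: 41.27
eef_pos: [0.4406, 0.317, 0.2245]
eef_rot: [0.0, 3.138, 0.004]
wrist_force: [1.3, -0.6, -0.7]
finger_gap: 0.0474
clock: 41.93
eef_pos: [0.4692, 0.157, 0.2186]
eef_rot: [-0.001, -3.137, 0.001]
wrist_force: [0.8, -0.3, -1.1]
finger_gap: 0.0474
clock: 42.6
eef_pos: [0.4907, 0.0045, 0.2187]
eef_rot: [-0.004, -3.137, -0.0]
wrist_force: [0.6, -0.5, -1.4]
finger_gap: 0.0474
clock: 42.77
eef_pos: [0.4913, 0.0063, 0.2198]
eef_rot: [-0.002, -3.139, -0.001]
wrist_force: [0.3, 0.6, -1.5]
finger_gap: 0.0473
clock 42.77 tcp [0.4913 0.0063 0.2198] tooly yaw 1.57 tilt [-0.0023  0.0009] gap 0.0473 F [ 0.3  0.6 -1.5]
turn units(5deg) [ 0.01 -0.03 -0.01]
world d [ 0.0033 -0.0013 -0.1482] units before turn [-0.14 -0.06  5.93] units after turn [-0.13 -0.05  5.93]
```

View pics/s18.png

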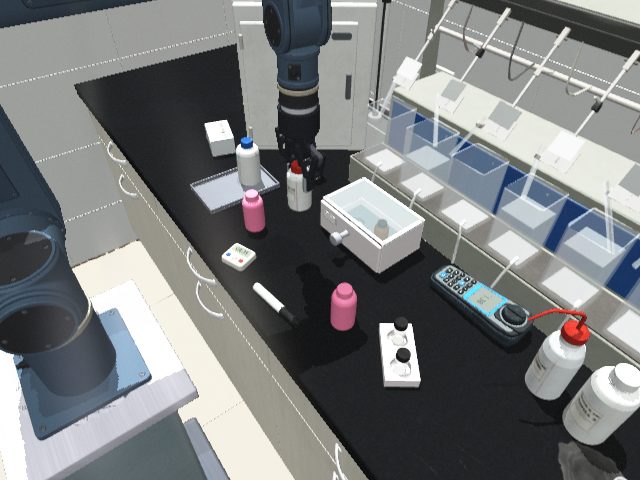

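The small bottle is in hand above its spot, and both cells are upright in the stand at (400,328) and (403,357). Lowering it.

```bash
python3 -m handwheel '{"xyz":[[-0.1,-0.04,0.4],[-0.03,0,0.8],[0,0,1],[0,0,1],[0,0,0.9],[0,0,0.7],[0,0,0.5],[0,0,0.3]],"rotation":[[0,0,0],[0,0,0],[0,0,0],[0,0,0],[0,0,0],[0,0,0],[0,0,0],[0,0,0]],"jaw":[1,1,1,1,1,1,1,1]}'
python3 -m handwheel '{"xyz":[[0,0,0.1],[0,0,0]],"rotation":[[0,0,0],[0,0,0]],"jaw":[1,1]}'
python3 -m handwheel '{"xyz":[[0,0,0.08],[0,0,0]],"rotation":[[0,0,0],[0,0,0]],"jaw":[1,1]}'
```

```text
clock: 43.48
eef_pos: [0.4936, 0.0063, 0.078]
eef_rot: [0.002, -3.137, -0.001]
wrist_force: [-1.0, -0.4, -1.9]
finger_gap: 0.0477
clock: 43.65
eef_pos: [0.4948, 0.0058, 0.0777]
eef_rot: [0.001, -3.14, -0.0]
wrist_force: [1.1, -0.0, -1.2]
finger_gap: 0.0475
clock: 43.82
eef_pos: [0.4962, 0.0053, 0.0775]
eef_rot: [0.0, 3.14, -0.0]
wrist_force: [0.5, -0.6, -0.7]
finger_gap: 0.0475
```

```bash
python3 -m handwheel '{"xyz":[[0.05,0,0.1],[0,0,0]],"rotation":[[0,0,0],[0,0,0]],"jaw":[1,1]}'
python3 -m handwheel '{"xyz":[[0,0,0.08],[0,0,0]],"rotation":[[0,0,0],[0,0,0]],"jaw":[1,1]}'
python3 -m handwheel '{"xyz":[[0,0,0.06],[0,0,0]],"rotation":[[0,0,0],[0,0,0]],"jaw":[1,1]}'
```

```text
clock: 43.98
eef_pos: [0.4943, 0.0052, 0.0745]
eef_rot: [0.001, 3.141, -0.0]
wrist_force: [0.5, 0.7, -0.8]
finger_gap: 0.0476
clock: 44.15
eef_pos: [0.4941, 0.0052, 0.072]
eef_rot: [-0.001, -3.142, -0.0]
wrist_force: [-0.0, -0.5, -1.4]
finger_gap: 0.0478
clock: 44.32
eef_pos: [0.4944, 0.0052, 0.0717]
eef_rot: [0.001, 3.141, -0.0]
wrist_force: [-1.4, -0.2, 4.4]
finger_gap: 0.0476
```

Contact. Releasing and lifting.

```bash
python3 -m handwheel '{"xyz":[[0,0,0],[0,0,0],[0,0,0],[0,0,0],[0,0,-0.3],[0,0,-0.6],[0,0,-0.9],[0,0,-0.9]],"rotation":[[0,0,0],[0,0,0],[0,0,0],[0,0,0],[0,0,0],[0,0,0],[0,0,0],[0,0,0]],"jaw":[-1,-1,-1,-1,-1,-1,-1,-1]}'
python3 -m handwheel '{"xyz":[[0,0,-0.9],[0,0,-0.9],[0,0,-0.9],[0,0,-0.6],[0,0,-0.3],[0,0,0],[0,0,0]],"rotation":[[0,0,0],[0,0,0],[0,0,0],[0,0,0],[0,0,0],[0,0,0],[0,0,0]],"jaw":[-1,-1,-1,-1,-1,-1,-1]}'
python3 - <<'E'
from h import *; from rig import *
s=sense(); plan(s,[.5372,.3138,.22],np.pi/2)
E
```

```text
clock: 44.98
eef_pos: [0.4933, 0.0053, 0.1384]
eef_rot: [-0.001, -3.14, -0.0]
wrist_force: [1.3, 0.0, 0.1]
finger_gap: 0.0855
clock: 45.57
eef_pos: [0.4942, 0.0052, 0.228]
eef_rot: [0.001, 3.141, -0.0]
wrist_force: [0.4, -0.8, -0.5]
finger_gap: 0.0859
clock 45.57 tcp [0.4942 0.0052 0.228 ] tooly yaw 1.57 tilt [ 0.0003 -0.    ] gap 0.0859 F [ 0.4 -0.8 -0.5]
turn units(5deg) [-0.    0.   -0.01]
world d [ 0.043   0.3086 -0.008 ] units before turn [-1.71 12.34  0.32] units after turn [-1.72 12.34  0.32]
```

```bash
python3 -m handwheel '{"xyz":[[-0.04,0.4,0],[-0.14,0.8,0],[-0.14,1,0],[-0.14,1,0],[-0.14,1,0],[-0.14,1,0],[-0.14,1,0],[-0.14,1,0]],"rotation":[[0,0,0],[0,0,0],[0,0,0],[0,0,0],[0,0,0],[0,0,0],[0,0,0],[0,0,0]],"jaw":[-1,-1,-1,-1,-1,-1,-1,-1]}'
python3 -m handwheel '{"xyz":[[-0.14,1,0],[-0.14,1,0],[-0.14,1,0],[-0.14,1,0],[-0.14,0.7,0],[0,0.44,0.4],[0,0,0.4],[0,0,0]],"rotation":[[0,0,0],[0,0,0],[0,0,0],[0,0,0],[0,0,0],[0,0,0],[0,0,0],[0,0,0]],"jaw":[-1,-1,-1,-1,-1,-1,-1,-1]}'
python3 -m handwheel '{"xyz":[[0,0,0],[0,0,0]],"rotation":[[0,0,0],[0,0,0]],"jaw":[-1,-1]}'
python3 - <<'E'
from h import *; from rig import *
s=sense(); plan(s,[.5372,.3138,.093],np.pi/2)
im=capture("wrist");cv2.imwrite("pics/w19.png",im[:,:,::-1]);c=get_calibration("wrist")
h,ss,v=cv2.split(cv2.cvtColor(im,cv2.COLOR_RGB2HSV)); mm=(ss>120)&(v>50)&(h>100)&(h<130); n,l,st,ce=cv2.connectedComponentsWithStats(mm.astype(np.uint8)); i=1+st[1:,4].argmax(); print(st[i],ce[i],fray(c,*ce[i],.124))
E
```

```text
clock: 46.23
eef_pos: [0.5186, 0.187, 0.226]
eef_rot: [-0.0, -3.138, 0.001]
wrist_force: [1.0, 0.2, -0.4]
finger_gap: 0.0856
clock: 46.9
eef_pos: [0.535, 0.3132, 0.2031]
eef_rot: [0.001, -3.134, 0.006]
wrist_force: [-0.8, -0.3, -1.2]
finger_gap: 0.0854
clock: 47.07
eef_pos: [0.5368, 0.3124, 0.2074]
eef_rot: [-0.003, -3.14, 0.002]
wrist_force: [0.8, -0.8, -0.3]
finger_gap: 0.0853
clock 47.07 tcp [0.5368 0.3124 0.2074] tooly yaw 1.569 tilt [-0.0014 -0.0011] gap 0.0853 F [ 0.8 -0.8 -0.3]
turn units(5deg) [-0.01 -0.02 -0.02]
world d [ 0.0004  0.0014 -0.1144] units before turn [-0.02  0.06  4.58] units after turn [-0.02  0.05  4.58]
[ 297  222   51   56 2074] [320.61764706 251.29267117] [0.53461293 0.31498297 0.124     ]
```

View pics/w19.png

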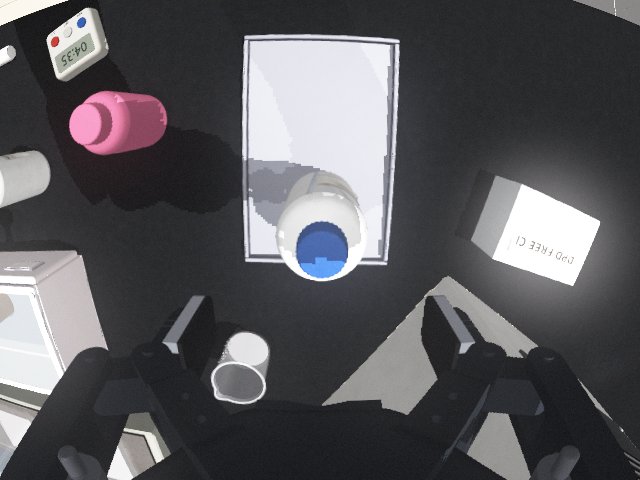

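The blue cap at (321,251) is centred. Descending and gripping.

```bash
python3 -m handwheel '{"xyz":[[0,0.05,0.4],[0,0,0.7],[0,0,0.8],[0,0,0.8],[0,0,0.8],[0,0,0.6],[0,0,0.3],[0,0,0.1]],"rotation":[[0,0,0],[0,0,0],[0,0,0],[0,0,0],[0,0,0],[0,0,0],[0,0,0],[0,0,0]],"jaw":[-1,-1,-1,-1,-1,-1,-1,-1]}'
python3 -m handwheel '{"xyz":[[0,0,0],[0,0,0],[0,0,0],[0,0,0],[0,0,0],[0,0,0],[0,0,0],[0,0,0]],"rotation":[[0,0,0],[0,0,0],[0,0,0],[0,0,0],[0,0,0],[0,0,0],[0,0,0],[0,0,0]],"jaw":[-1,1,1,1,1,1,1,1]}' 40
```

```text
clock: 47.78
eef_pos: [0.5361, 0.314, 0.0934]
eef_rot: [-0.002, -3.139, 0.002]
wrist_force: [-0.2, 0.0, -0.3]
finger_gap: 0.0857
clock: 48.45
eef_pos: [0.5387, 0.3153, 0.0977]
eef_rot: [0.001, 3.138, 0.002]
wrist_force: [-0.6, -1.4, 6.2]
finger_gap: 0.0576
```

```bash
python3 -m handwheel '{"xyz":[[0,0,-0.3],[0,0,-0.6],[0,0,-0.8],[0,0,-0.9],[0,0,-0.9],[0,0,-0.9],[0,0,-0.8],[0,0,-0.4]],"rotation":[[0,0,0],[0,0,0],[0,0,0],[0,0,0],[0,0,0],[0,0,0],[0,0,0],[0,0,0]],"jaw":[1,1,1,1,1,1,1,1]}'
python3 -m handwheel '{"xyz":[[0,-0.3,0],[0,-0.6,0],[0,-0.8,0],[0.1,-0.9,0],[0.1,-0.9,0],[0.1,-0.9,0],[0.1,-0.9,0],[0.1,-0.9,0]],"rotation":[[0,0,0],[0,0,0],[0,0,0],[0,0,0],[0,0,0],[0,0,0],[0,0,0],[0,0,0]],"jaw":[1,1,1,1,1,1,1,1]}'
python3 -m handwheel '{"xyz":[[0.1,-0.9,0],[0.1,-0.9,0],[0.1,-0.9,0],[0.1,-0.9,0],[0.1,-0.9,0],[0.1,-0.9,0],[0.1,-0.9,0],[0.1,-0.9,0]],"rotation":[[0,0,0],[0,0,0],[0,0,0],[0,0,0],[0,0,0],[0,0,0],[0,0,0],[0,0,0]],"jaw":[1,1,1,1,1,1,1,1]}'
python3 -m handwheel '{"xyz":[[0.1,-0.9,0],[0,-0.9,0],[0,-0.7,0],[0,-0.5,0],[0,-0.3,0],[0,0,0],[0,0,0]],"rotation":[[0,0,0],[0,0,0],[0,0,0],[0,0,0],[0,0,0],[0,0,0],[0,0,0]],"jaw":[1,1,1,1,1,1,1]}'
python3 - <<'E'
from h import *; from rig import *
s=sense(); plan(s,[.5025,-.102,.0937],np.pi/2)
E
```

```text
clock: 49.12
eef_pos: [0.5375, 0.3153, 0.238]
eef_rot: [0.0, 3.14, 0.002]
wrist_force: [1.5, 1.3, -0.6]
finger_gap: 0.0575
clock: 49.78
eef_pos: [0.5228, 0.1574, 0.2325]
eef_rot: [-0.002, -3.136, 0.002]
wrist_force: [0.6, -0.3, -2.0]
finger_gap: 0.0573
clock: 50.45
eef_pos: [0.5023, -0.022, 0.2327]
eef_rot: [-0.002, -3.136, -0.001]
wrist_force: [0.0, 0.6, -2.4]
finger_gap: 0.0573
clock: 51.03
eef_pos: [0.5014, -0.1024, 0.2347]
eef_rot: [-0.002, -3.14, -0.002]
wrist_force: [0.2, 0.2, -2.4]
finger_gap: 0.0571
clock 51.03 tcp [ 0.5014 -0.1024  0.2347] tooly yaw 1.57 tilt [-0.0016  0.0013] gap 0.0571 F [ 0.2  0.2 -2.4]
turn units(5deg) [ 0.01 -0.02 -0.01]
world d [ 0.0011  0.0004 -0.141 ] units before turn [-0.05  0.01  5.64] units after turn [-0.04  0.01  5.64]
```

```bash
python3 -m handwheel '{"xyz":[[-0.04,0,0.4],[0,0,0.7],[0,0,0.9],[0,0,0.9],[0,0,0.9],[0,0,0.7],[0,0,0.5],[0,0,0.3]],"rotation":[[0,0,0],[0,0,0],[0,0,0],[0,0,0],[0,0,0],[0,0,0],[0,0,0],[0,0,0]],"jaw":[1,1,1,1,1,1,1,1]}'
python3 -m handwheel '{"xyz":[[0,0,0.1],[0,0,0]],"rotation":[[0,0,0],[0,0,0]],"jaw":[1,1]}'
python3 -m handwheel '{"xyz":[[0,0,0.08],[0,0,0]],"rotation":[[0,0,0],[0,0,0]],"jaw":[1,1]}'
```

```text
clock: 51.7
eef_pos: [0.5014, -0.1007, 0.1]
eef_rot: [0.002, -3.137, -0.003]
wrist_force: [-0.6, -0.2, -2.8]
finger_gap: 0.0574
clock: 51.87
eef_pos: [0.5026, -0.1017, 0.0998]
eef_rot: [0.001, -3.14, -0.001]
wrist_force: [-1.0, -0.9, -1.2]
finger_gap: 0.0576
clock: 52.03
eef_pos: [0.5038, -0.1026, 0.0995]
eef_rot: [0.0, 3.14, -0.001]
wrist_force: [0.7, 0.1, -2.3]
finger_gap: 0.0576
```

```bash
python3 -m handwheel '{"xyz":[[0.05,0,0.1],[0,0,0]],"rotation":[[0,0,0],[0,0,0]],"jaw":[1,1]}'
python3 -m handwheel '{"xyz":[[0,0,0.08],[0,0,0]],"rotation":[[0,0,0],[0,0,0]],"jaw":[1,1]}'
python3 -m handwheel '{"xyz":[[0,0,0.06],[0,0,0]],"rotation":[[0,0,0],[0,0,0]],"jaw":[1,1]}'
```

```text
clock: 52.2
eef_pos: [0.5019, -0.1026, 0.0965]
eef_rot: [0.001, 3.141, -0.0]
wrist_force: [-0.9, 0.1, -2.8]
finger_gap: 0.0573
clock: 52.37
eef_pos: [0.5017, -0.1026, 0.0939]
eef_rot: [-0.001, -3.142, -0.0]
wrist_force: [-0.2, -0.2, -3.4]
finger_gap: 0.0573
clock: 52.53
eef_pos: [0.5023, -0.1027, 0.0937]
eef_rot: [0.001, 3.14, -0.0]
wrist_force: [-1.4, 0.1, 2.8]
finger_gap: 0.0575
```

Contact at the expected height. Releasing, lifting, backing off to a clear spot, then checking.

```bash
python3 -m handwheel '{"xyz":[[0,0,0],[0,0,0],[0,0,0],[0,0,0],[0,0,-0.3],[0,0,-0.6],[0,0,-0.9],[0,0,-0.9]],"rotation":[[0,0,0],[0,0,0],[0,0,0],[0,0,0],[0,0,0],[0,0,0],[0,0,0],[0,0,0]],"jaw":[-1,-1,-1,-1,-1,-1,-1,-1]}'
python3 -m handwheel '{"xyz":[[0,0,-0.9],[0,0,-0.9],[0,0,-0.9],[0.5,0.3,-0.9],[0.8,0.6,0],[0.8,0.8,0],[0.6,0.8,0],[0.3,0.4,0]],"rotation":[[0,0,0],[0,0,0],[0,0,0],[0,0,0],[0,0,0],[0,0,0],[0,0,0],[0,0,0]],"jaw":[-1,-1,-1,-1,-1,-1,-1,-1]}'
python3 -m handwheel '{"xyz":[[0,0.8,0],[0,0.9,0],[0,0.9,0],[0,0.6,0],[0,0,0],[0,0,0]],"rotation":[[0,0,0],[0,0,0],[0,0,0],[0,0,0],[0,0,0],[0,0,0]],"jaw":[-1,-1,-1,-1,-1,-1]}'
python3 - <<'E'
from h import *; from rig import *
from scipy.optimize import least_squares
C={n:get_calibration(n) for n in("scene","side")}
s=sense();plan(s)
I={}
for n in("scene","side"):
    im=capture(n);cv2.imwrite(f"pics/{n}_end.png",im[:,:,::-1]);I[n]=im
im=capture("wrist");cv2.imwrite("pics/w_end.png",im[:,:,::-1])
def cen(im,hue,px):
    h,ss,v=cv2.split(cv2.cvtColor(im,cv2.COLOR_RGB2HSV)); mm=(ss>120)&(v>50)&(((h>100)&(h<130)) if hue=="b" else ((h<6)|(h>174)))
    w=np.zeros_like(mm);w[px[1]-17:px[1]+17,px[0]-17:px[0]+17]=1; ys,xs=np.nonzero(mm&w); return xs.mean(),ys.mean(),len(xs)
for k,hue,px in(("lb","b",{"scene":(336,241),"side":(328,248)}),("sb","r",{"scene":(302,224),"side":(305,232)})):
    z=.12 if k=="lb" else .095
    for n in C:
        a=cen(cv2.imread(f"pics/{n}_raw.png")[:,:,::-1],hue,px[n]);b=cen(I[n],hue,px[n])
        d=ray(C[n],a[0],a[1],z)-ray(C[n],b[0],b[1],z); print(k,n,np.round(a,1),np.round(b,1),"moved mm",np.round(-d[:2]*1000,1))
# cell cap
for n,z in(("scene",.064),("side",.064)):
    p=proj(C[n],[[.4985,-.2963,.064],[.4985,-.2963,.022]]);print(n,"expected cell cap px",p.round(1).tolist())
a=I["scene"][170:400,280:440];cv2.imwrite("pics/e_s.png",cv2.resize(a[:,:,::-1],None,fx=2.6,fy=2.6,interpolation=cv2.INTER_CUBIC))
a=I["side"][200:400,270:440];cv2.imwrite("pics/e_d.png",cv2.resize(a[:,:,::-1],None,fx=3,fy=3,interpolation=cv2.INTER_CUBIC))
E
```

```text
clock: 53.2
eef_pos: [0.5011, -0.1023, 0.1604]
eef_rot: [-0.001, -3.14, -0.001]
wrist_force: [0.5, -0.5, -0.0]
finger_gap: 0.0854
clock: 53.87
eef_pos: [0.4254, -0.0285, 0.2512]
eef_rot: [-0.001, 3.141, 0.001]
wrist_force: [-0.2, -0.2, 0.1]
finger_gap: 0.0853
clock: 54.37
eef_pos: [0.4271, 0.0503, 0.2503]
eef_rot: [-0.002, 3.141, -0.001]
wrist_force: [-0.3, 0.9, 0.3]
finger_gap: 0.0851
clock 54.37 tcp [0.4271 0.0503 0.2503] tooly yaw 1.572 tilt [ 0.0005 -0.0008] gap 0.0851 F [-0.3  0.9  0.3]
lb scene [334.5 242.3 195. ] [335.6 242.7 193. ] moved mm [ 1.2 -2.1]
lb side [327.2 248.  173. ] [328.3 248.3 171. ] moved mm [ 1.6 -1.8]
sb scene [301.3 223.4 163. ] [301.6 223.4 165. ] moved mm [ 0.6 -0.4]
sb side [304.2 232.3 139. ] [304.6 232.4 135. ] moved mm [ 0.6 -1. ]
scene expected cell cap px [[399.0, 323.4], [396.3, 336.7]]
side expected cell cap px [[370.1, 322.9], [368.6, 338.4]]
```

View pics/e_s.png

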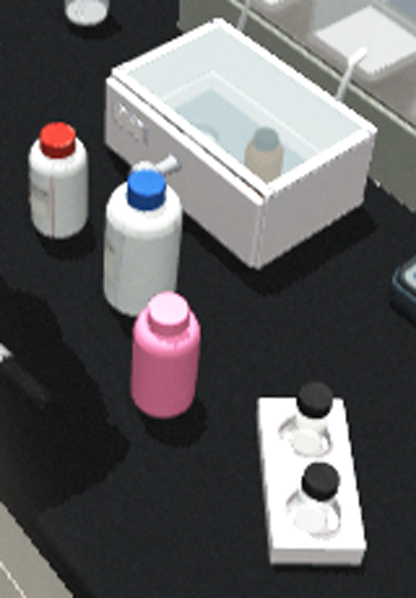

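View pics/w_end.png

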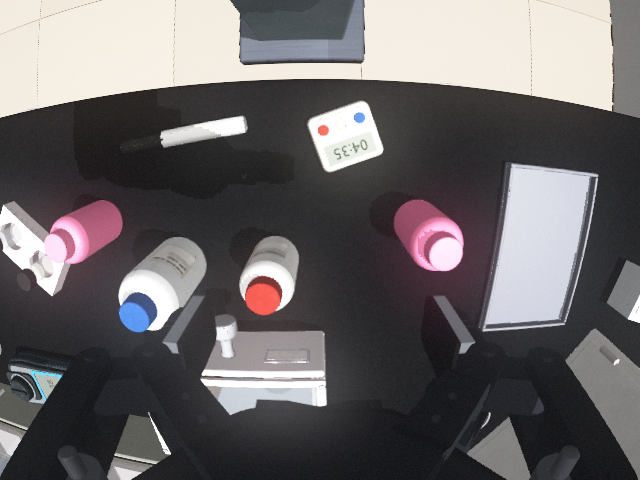

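View pics/e_d.png

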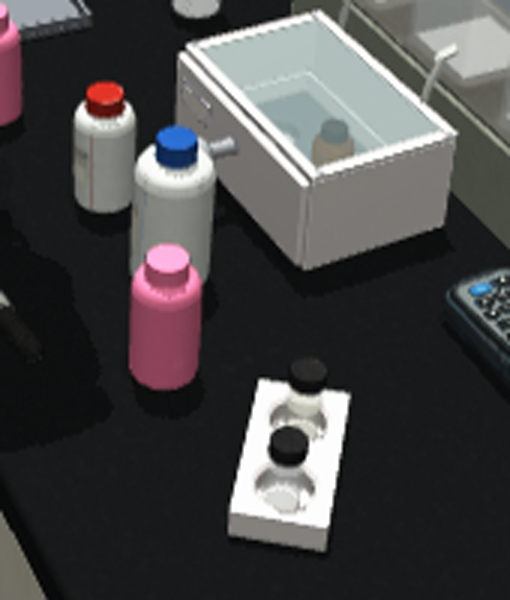

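Run:
```python
from h import *; from rig import *
C={n:get_calibration(n) for n in("scene","side")}
for n,ps in(("scene",((401,325),(403,356))),("side",((372,327),(366,350)))):
    im=cv2.cvtColor(cv2.imread(f"pics/{n}_end.png"),cv2.COLOR_BGR2GRAY); o=[]
    for u,v in ps:
        w=im[v-9:v+9,u-9:u+9]; b=(w<70); l,st,ce=cv2.connectedComponentsWithStats(b.astype(np.uint8))[1:]; i=l[9,9]; o.append(ray(C[n],ce[i][0]+u-9,ce[i][1]+v-9,.057)); print(n,st[i,4],np.round(o[-1],4))
    print("vec",np.round(o[0]-o[1],4),np.linalg.norm(o[0]-o[1]))
print(np.round(sense()["qvel"],3)); close_job()
```

```text
scene 214 [ 0.5073 -0.2921  0.057 ]
scene 158 [ 0.4619 -0.3451  0.057 ]
vec [0.0453 0.053  0.    ] 0.06975577909584786
side 211 [ 0.5051 -0.2928  0.057 ]
side 137 [ 0.4612 -0.347   0.057 ]
vec [0.044  0.0542 0.    ] 0.06980839387380836
[-0.006 -0.003 -0.001  0.001  0.004  0.002]
the job is handed in; nothing more can be done
```

The job is handed in, and every check I made at the end passed except one odd cap-position reading on the fetched cell. It took about 54 s of the 128 s, and I got no verdict back.

I stood both bottles in the spill tray, pulled the drawer about 108 mm and took out the cell. I set it in the empty well of the stand, pushed the drawer shut and put both bottles back on their spots.

What the last checks showed:
- **Bottles:** both are upright. The large one is about 2.5 mm from where it started and the small one about 1 mm, from before/after cap positions in two cameras.
- **Drawer:** shut. It stopped at the same knob position as at the start, with the push force rising. The dropper bottle is upright in its well.
- **Cells:** the fetched cell is upright in its well, and contact came at the expected floor height. The other cell looks untouched.
- **Arm:** open, clear of everything and at rest.

**The check that disagreed:** the cell cap's image position put it about 8–10 mm from my estimate of the well centre, and the two cell caps about 70 mm apart instead of 60. The wrist view showed only 2–3 mm off. A cell on the floor of that well can be at most 7 mm off-centre, so I took this as a measuring error from the partly merged cap blob. I did not measure it again before handing in.

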